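# Line up staining jars on the shaker and lock the clamping bar

### The arm

A 6-joint arm with a two-finger parallel gripper is mounted at the origin on a cart in front of the work surface, level with it; the furniture and walls round the work are solid. World frame = base frame: x ahead of the robot, y to its left, z up, the work surface at z = 0. Lengths are in mm, angles in degrees, forces in N, time in s.
With the tool pointing down it reaches from about 300 to 850 mm from the base axis. Payload 4.2 kg.
Tool frame: the origin (TCP) lies at the very end of the fingers, on their centre line; the grasp point (between the pads) lies 19 mm behind it (env.grip_depth is the distance from the TCP to the grasp point, in mm); y points along the fingers, z is the direction in which the jaws open and shut, and the axes are right-handed (so a half turn about y gives the same grasp; the last joint's range is limited). The gripper opens to 91 mm and grips with 3 to 60 N. Pads are 32 mm wide; open, the fingers measure 118 mm over their backs; the gripper's body (76 mm by 178 mm) begins 60 mm behind the grasp point.
Start: joints at [74.943, 18.312, 89.639, -0, 72.044, -1.146], TCP at [138.245, 558.154, 178.076] pointing down, gripper open.
Joint ranges: [-177.97, 177.97], [-48.28, 115.42], [12.27, 149.76], [-77.06, 257.06], [2.81, 150.46], [-146.56, 146.56]. Speed limits (degrees/s): [147.25, 147.25, 180, 180, 180, 180].

### API

Orientations are given as [roll, pitch, yaw] about the fixed x, y, z axes, in that order (R = Rz(yaw) Ry(pitch) Rx(roll)).
In Python, from workcell import state, imaging, job, env gives the robot as it stands.
- The arm moves only by the shell command python3 -m pendant 'ROWS' [FORCE]. ROWS is JSON, a list of rows, each an object with "delta_pos": the shift along the tool's x, y, z in cm, a list of three; "twist": the turn, a rotation vector about the tool's x, y, z in degrees, a list of three; "grip": the opening in per cent of the stroke, from 0 (shut) to 100 (fully open). In form: [{"delta_pos": [tx, ty, tz], "twist": [wx, wy, wz], "grip": grip}, ...]. A call has exactly 5 rows; each row is the pose to reach, as a shift and turn from the pose commanded when the call began, along the tool's axes at that moment; what a row does not reach only later rows make up. A row lasts 1/10 s, in which the tool goes at most 50 mm and 8.59 degrees, less where a joint would pass 70% of its speed; a pose out of reach is approached as far as the arm can. A call with a gripper value outside its range is refused whole. The fingers move at their own pace and stop on an object; FORCE is the grip in N (left out, the last holds). Time passes only in rows, so rows that repeat a pose let the fingers close, or fill a call up. It gives the time, the measured TCP pose, the force and the opening at its end, in the units of the state.
- state(): the state, without advancing time (a new reading comes with each control period).
- imaging.grab_frame(name): name is "side" or "top"; returns (picture, depth): 420x560x3 uint8, red, green, blue; 420x560 float32, mm along the optical axis (not along the pixel's ray), 0 where there is no reading.
- imaging.camera_info(name): a dict with "fx", "fy", "cx", "cy" (pixels), "R" (3x3) and "t" (3): a world point X has camera coordinates R X + t. Camera axes: x right, y down, z forward; pixel columns grow to the right and rows downward; lengths in mm; the calibration is good to about 2 mm. A picture is of the moment at which its call begins. camera_info takes no time and is no camera call.
- job.job_done(): hands the job in, once; it reports no verdict.
The state is a dict: "time_s": time; "qpos": joint angles; "qvel": joint speeds; "effort": joint torques, N m; "ee_pos": TCP position; "ee_rot": TCP orientation; "force": force on the tool from outside, world axes, zero at the start; "torque": the same for the moment, N m; "gripper_width": finger opening in mm.
Only numpy, scipy, OpenCV 4.12 (cv2) and the standard library are available. Lean on these libraries where they do the work, as an engineer would, in place of code of your own. Each camera call takes 0.05 s, during which the arm holds its last target.

### The job

Get the shaker ready to run: first line up the three staining jars, upright, one in each bay flat against the rear fence, so that the load is even. Then pull up the locking knob of the clamping bar, slide the bar one hole towards the jars and let the pin drop fully into that next hole. Finish with the gripper still holding the knob, pin fully down, so that the lock nut can be tightened under it; leave the brown bottle and the transfer pipette by the microscope where they are.

Things in the scene. Friction and masses are not known exactly. Their poses are not given: they have to be found in the camera images.
- shaker: low orbital shaker, does not move: white case, platform on top 246 (x) by 372 mm (y), rubber mat 78 mm above the bench. Origin: centre of its underside, on the bench. x from the clamping bar to the fixed rear fence (away from the robot), y left to the lock side, z up. Two side rails along x at y = +165 and -165 mm, top 26 mm above the mat, carry the clamping bar
- jar_1_center (a point): staining jar: square translucent glass body 48 x 48 mm, round white screw lid 52 mm across and 14 mm tall, 86 mm tall in all, about 160 g, loose on the shaker's mat. This point: on its axis, half-way up (43 mm above its underside; the lid spans 29 to 43 mm above this point). z up, x and y square to its flat sides
- jar_2_center (a point): staining jar: square translucent glass body 48 x 48 mm, round white screw lid 52 mm across and 14 mm tall, 86 mm tall in all, about 160 g, loose on the shaker's mat. This point: on its axis, half-way up (43 mm above its underside; the lid spans 29 to 43 mm above this point). z up, x and y square to its flat sides
- jar_3_center (a point): staining jar: square translucent glass body 48 x 48 mm, round white screw lid 52 mm across and 14 mm tall, 86 mm tall in all, about 160 g, loose on the shaker's mat. This point: on its axis, half-way up (43 mm above its underside; the lid spans 29 to 43 mm above this point). z up, x and y square to its flat sides
- bay_1 (a point): where the centre (half-way up) of a jar is when it stands in the left bay flat against the fence; axes as the shaker's. The fence face is 24 mm behind (+x), its top 30 mm above the mat. Bays are 58 mm wide between grey dividers 28 mm high that reach 18 mm forward of the fence; bays 80 mm apart
- bay_2 (a point): where the centre (half-way up) of a jar is when it stands in the middle bay flat against the fence; axes as the shaker's. The fence face is 24 mm behind (+x), its top 30 mm above the mat. Bays are 58 mm wide between grey dividers 28 mm high that reach 18 mm forward of the fence; bays 80 mm apart
- bay_3 (a point): where the centre (half-way up) of a jar is when it stands in the right bay flat against the fence; axes as the shaker's. The fence face is 24 mm behind (+x), its top 30 mm above the mat. Bays are 58 mm wide between grey dividers 28 mm high that reach 18 mm forward of the fence; bays 80 mm apart
- clamp_bar (a joint): slide of the clamping bar, m: 0 = the hole it starts in; grows towards the fence (shaker +x); 0.045 = the next hole towards the jars; 0.090 = the last, out of reach with jars in the bays; -0.045 = a hole the other way. Bar top 33 mm, sleeves 35 mm above the mat; rubber face at shaker x = -11 mm at 0, and 3 mm clear of jars that touch the fence at 0.045. Friction about 2 N, stays where left
- lock_pin (a joint): lift of the spring-loaded locking pin in the bar's left sleeve, m: 0 = fully down in a hole of the left rail; about 0.011 = tip resting on the rail between holes; 0.016 = fully raised, at its stop. The spring pushes it down with 4.5 N at 0, 8.5 N at 0.016, so it drops in by itself over a hole. Play in the hole: 1.5 mm each way along the rail
- lock_knob: black round ribbed knob on top of the locking pin: 25 mm across, 28 mm at the top flange, 25 mm tall, upright. Origin: on its axis, half-way up, 60 mm above the mat (138 mm above the bench) when the pin is down; moves up with the pin and along with the bar. Axes as the shaker's. The left jar's lid is 28 to 45 mm from its rim
- reagent_bottle: small brown reagent bottle with a black cap, 34 mm across, 78 mm tall, standing on the bench just left of the front of the microscope, which is fixed, stands to the right of the shaker, reaches from about x = 0.40 to 0.79 and y = -0.27 to -0.03 m (world) and is 0.3 to 0.4 m tall: pass in front of it or above. Origin under the bottle's centre
- pipette_a: translucent plastic transfer pipette, 128 mm long, 11 mm thick, lying on the bench in front of the microscope; origin under its centre
Not all that is in view belongs to the job. What is shaped like the part that bears jar_1_center but turquoise is not meant. What is shaped like the part that bears jar_2_center but red is not meant.

How it is judged:
By the outcome, as a careful person would: the job done as asked, in the order asked, and still so for the second after the job is handed in, while the arm keeps its last pose, push and grip.
It also fails if it takes over 58 s, if anything falls off the work surface, if the arm or the gripper's body presses on something with over 40 N, if the wrist force passes 120 N, or if a joint passes its speed limit or range.

## Working session

There is one attempt and no reset: what is moved stays moved. The work goes in short steps, Python scripts to look and compute and a shell command to move; the robot and the scene stay as the last step left them, time stands still between calls to the robot, and variables do not carry over. Pictures are saved under pics/ and viewed, and the job is handed in when it is done.

```bash
mkdir -p pics; ls; cat > h.py <<'E'
import numpy as np, cv2
from workcell import state, imaging, job, env
def grab(n,save):
    p,d=imaging.grab_frame(n); cv2.imwrite('pics/%s.png'%save,cv2.cvtColor(p,cv2.COLOR_RGB2BGR)); np.savez('pics/%s.npz'%save,p=p,d=d); return p,d
def load(s):
    z=np.load('pics/%s.npz'%s); return z['p'],z['d']
def ray(n,u,v):
    c=imaging.camera_info(n);R=np.array(c['R']);t=np.array(c['t'])
    o=-R.T@t; d=R.T@np.array([(u-c['cx'])/c['fx'],(v-c['cy'])/c['fy'],1]); return o,d
def onz(n,u,v,z):
    o,d=ray(n,u,v); return o+d*(z-o[2])/d[2]
def pt(n,u,v,depth):
    o,d=ray(n,u,v); return o+d*depth
def proj(n,X):
    c=imaging.camera_info(n); q=np.array(c['R'])@np.array(X)+np.array(c['t']); return c['fx']*q[0]/q[2]+c['cx'],c['fy']*q[1]/q[2]+c['cy']
def cloud(n,d):
    c=imaging.camera_info(n);R=np.array(c['R']);t=np.array(c['t'])
    v,u=np.mgrid[:d.shape[0],:d.shape[1]]
    P=np.stack([(u-c['cx'])/c['fx']*d,(v-c['cy'])/c['fy']*d,d],-1)
    return (P-t)@R
E
python3 - <<'E'
from h import *
for n in ['top','side']:
    grab(n,n+'0'); c=imaging.camera_info(n); print(n,c, -np.array(c['R']).T@np.array(c['t']))
print(state())
E
```

```text
pics
top {'fx': 447.33318846816695, 'fy': 447.33318846816695, 'cx': 286.697626151701, 'cy': 203.94214982050238, 'R': array([[-0.00235002, -0.99994275,  0.01043903],
       [-0.99729101,  0.00157605, -0.0735402 ],
       [ 0.07351954, -0.01058357, -0.99723762]]), 't': array([  99.85964404,  537.44423523, 1282.52895243])} [ 441.93204114  112.58062652 1317.46743483]
side {'fx': 407.58254537182256, 'fy': 407.58254537182256, 'cx': 286.9656423140641, 'cy': 214.03112630900813, 'R': array([[ 0.83046604, -0.55703825, -0.00587777],
       [-0.21900788, -0.31677211, -0.92287105],
       [ 0.51221256,  0.76770035, -0.38506425]]), 't': array([-404.05768362,  249.79714695,  884.07349601])} [ -62.56982141 -824.65034253  568.58069143]
{'time_s': 0.1, 'qpos': array([ 7.49438473e+01,  1.83472261e+01,  8.96984451e+01, -2.06245437e-03,
        7.20429271e+01, -1.14547762e+00]), 'qvel': array([-0.04157349, -0.0371647 , -0.12963122,  0.04171046,  0.00495772,
       -0.04326676]), 'effort': array([-3.44406556e-05, -4.13332415e+01, -2.32511115e+01,  7.28493906e-02,
        4.21574665e-02, -4.37191215e-05]), 'ee_pos': array([138.11397493, 557.65678035, 177.31850543]), 'ee_rot': array([-9.00886199e+01, -1.89438492e-04, -1.39100375e+01]), 'force': array([ 0.22065442,  0.11672014, -0.18553742]), 'torque': array([ 0.01963452, -0.04569652,  0.00441897]), 'gripper_width': 90.91365620646805}
```

View pics/top0.png

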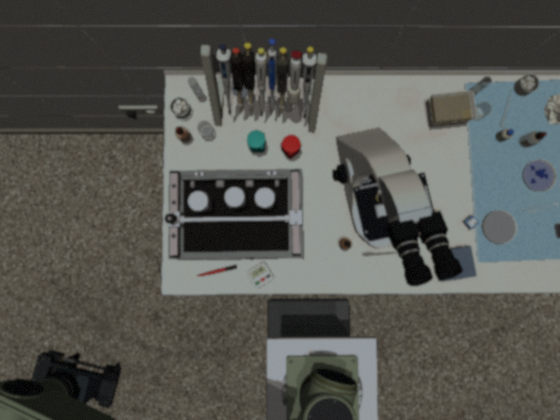

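View pics/side0.png

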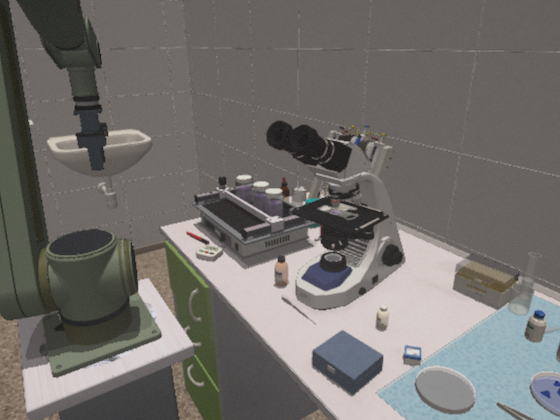

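The top view shows three white-lidded jars on the shaker mat at (199,201), (234,197) and (264,197). The turquoise (257,141) and red (291,147) lids stand behind the shaker, so they are decoys. The knob is at (171,218). I'll enlarge both views.

```bash
python3 - <<'E'
from h import *
p,d=load('top0'); c=cv2.resize(p[125:265,150:360],None,fx=3.8,fy=3.8,interpolation=cv2.INTER_CUBIC); c=np.clip(c*1.8,0,255).astype(np.uint8); cv2.imwrite('pics/ct0.png',c[...,::-1])
p,d=load('side0'); c=cv2.resize(p[160:260,185:325],None,fx=5.6,fy=5.6,interpolation=cv2.INTER_CUBIC); c=np.clip(c*1.5,0,255).astype(np.uint8); cv2.imwrite('pics/cs0.png',c[...,::-1])
E
```

```text
(no output)
```

View pics/ct0.png

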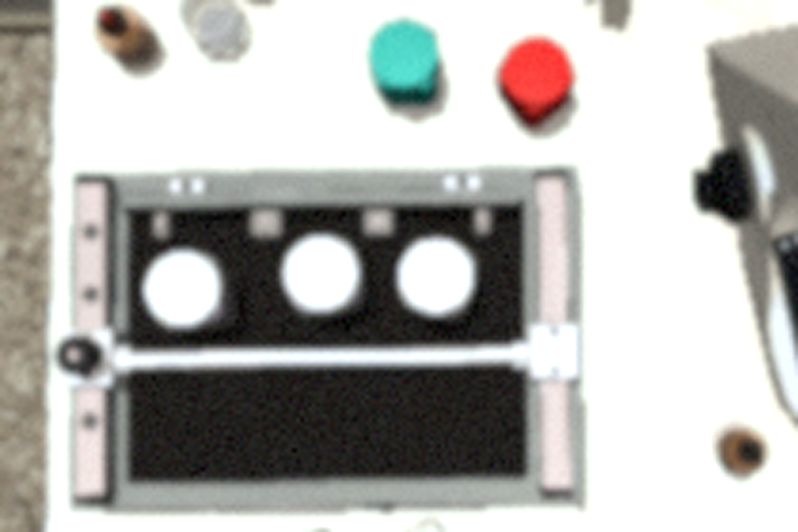

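View pics/cs0.png

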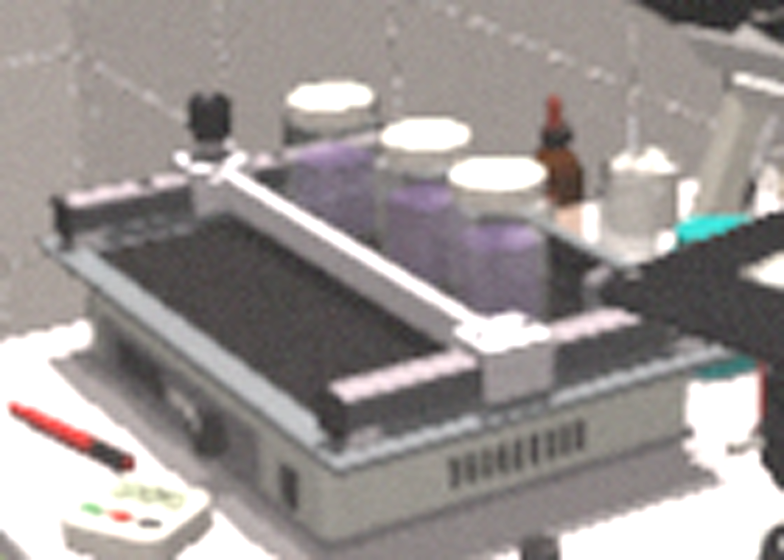

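```bash
cat > meas.py <<'E'
from h import *
import sys
def jars(name='top0'):
    p,d=load(name); m=(p.min(2)>125).astype(np.uint8); out=[]
    roi=np.zeros_like(m); roi[170:218,180:290]=1; m=m*roi   # mat
    n,l,st,ce=cv2.connectedComponentsWithStats(m)
    for i in range(1,n):
        if st[i,4]>150:
            (u,v),r=cv2.minEnclosingCircle(np.argwhere(l==i)[:,::-1].astype(np.float32))
            out.append((ce[i],st[i,4],onz('top',*ce[i],164),np.median(d[l==i]),r))
    return out
if __name__=='__main__':
    for o in jars(sys.argv[1]): print(np.round(o[0],1),o[1],np.round(o[2],1),round(float(o[3])),round(o[4],1))
E
python3 meas.py top0
python3 - <<'E'
from h import *
p,d=load('top0'); P=cloud('top',d); z=P[...,2]
g=p.astype(int)
# rails: pinkish tops, z ~104
m=((abs(z-104)<7)&(g.min(2)>95)).astype(np.uint8); m[:165]=0;m[262:]=0;m[:,:160]=0;m[:,305:]=0
n,l,st,ce=cv2.connectedComponentsWithStats(m)
for i in range(1,n):
    if st[i,4]>15: print('z104',st[i],ce[i].round(1),onz('top',*ce[i],104).round(1),np.median(z[l==i]))
# dark knob
m=((g.max(2)<60)&(z>120)&(z<175)).astype(np.uint8); m[:200]=0;m[235:]=0;m[:,:155]=0;m[:,190:]=0
ys,xs=np.nonzero(m);print('knob',len(xs),xs.mean(),ys.mean(),onz('top',xs.mean(),ys.mean(),150),np.median(z[m>0]))
# knob from top: max z region
for (u,v) in [(171,218),(199,201),(235,197),(171,190),(297,190),(230,250),(230,219)]: print(u,v,P[v,u].round(1),p[v,u])
E
```

```text
[233.9 196.5] 268 [546.5 236.7 164. ] 1155 9.2
[264.3 197.2] 262 [544.5 158.3 164. ] 1156 9.2
[197.6 200.5] 264 [536.4 330.4 164. ] 1153 9.2
z104 [170 173   8  40 237] [173. 192.] [564.5 408.8 104. ] 105.23119663918922
z104 [291 172   8  40 270] [294.9 190.3] [568.6  77.3 104. ] 105.12710764554738
z104 [266 174  11   2  18] [271.  174.4] [612.3 142.4 104. ] 108.27443048266815
z104 [178 216   7   7  32] [181.1 219.1] [490.8 385.7 104. ] 109.18378747619735
z104 [218 217  17   4  31] [225.5 219.1] [490.5 265.7 104. ] 109.18122021104313
z104 [290 220  10  33 234] [295.4 237.7] [439.8  76.4 104. ] 105.14645748219013
z104 [169 225   9  31 188] [172.9 240.1] [434.1 406.8 104. ] 105.11791264032732
knob 60 170.93333333333334 218.13333333333333 [491.42488824 401.7348603  150.        ] 151.0653180138214
171 218 [491.7 401.  152.2] [57 53 53]
199 201 [534.9 326.5 165.1] [148 154 159]
235 197 [545.1 233.9 165.1] [150 155 160]
171 190 [569.5 413.2 108.2] [129 123 122]
297 190 [569.2  71.6 106.1] [137 131 130]
230 250 [406.4 255.9  77.5] [36 36 35]
230 219 [490.5 252.8 109.7] [134 140 145]
```

```bash
python3 - <<'E'
from h import *
p,d=load('top0'); g=p.astype(float).mean(2)
def line(pts,z,lab):
    W=np.array([onz('top',u,v,z)[:2] for u,v in pts]); 
    vx,vy,x0,y0=cv2.fitLine(W.astype(np.float32),cv2.DIST_HUBER,0,.01,.01).ravel()
    return vx,vy,x0,y0
# bar top z=111 centroid
pts=[]
for u in range(184,284):
    col=g[210:228,u]-60; col[col<0]=0
    if u: pts.append((u,210+(col*np.arange(18)).sum()/col.sum()))
vx,vy,x0,y0=line(pts,111,'bar'); s=np.sign(vy); print('bar yaw',np.degrees(np.arctan2(-vx*s,vy*s)),x0,y0)
# mat front edge: gradient rows 240..256
def hedge(u0,u1,v0,v1,z,lab,sgn):
    pts=[]
    for u in range(u0,u1):
        gr=np.diff(g[v0:v1,u])*sgn; gr[gr<3]=0
        if gr.sum()>10: pts.append((u,v0+.5+(gr*np.arange(len(gr))).sum()/gr.sum()))
    vx,vy,x0,y0=line(pts,z,lab); s=np.sign(vy); print(lab,len(pts),'yaw',round(np.degrees(np.arctan2(-vx*s,vy*s)),2),'x at y=243',round(x0+(243-y0)*vx/vy,1))
hedge(190,280,246,256,78,'matfront',1)
hedge(190,290,254,262,78,'platfront?',1)
hedge(185,190,174,184,108,'fence',-1)
hedge(220,245,174,184,108,'fencemid',-1)
def vedge(v0,v1,u0,u1,z,lab,sgn):
    pts=[]
    for v in list(range(*v0))+list(range(*v1)):
        gr=np.diff(g[v,u0:u1])*sgn; gr[gr<3]=0
        if gr.sum()>10: pts.append((u0+.5+(gr*np.arange(len(gr))).sum()/gr.sum(),v))
    vx,vy,x0,y0=line(pts,z,lab); s=np.sign(vx); print(lab,len(pts),'yaw',round(np.degrees(np.arctan2(vy*s,vx*s)),2),'y at x=500',round(y0+(500-x0)*vy/vx,1))
vedge((176,209),(228,252),165,173,104,'Lrail L',1)
vedge((176,209),(228,252),174,181,104,'Lrail R',-1)
vedge((176,209),(228,252),287,295,104,'Rrail L',1)
vedge((176,209),(228,252),295,302,104,'Rrail R',-1)
# big crop of knob in both views
c=cv2.resize(p[205:232,160:190],None,fx=18,fy=18,interpolation=cv2.INTER_NEAREST); cv2.imwrite('pics/kt.png',np.clip(c[...,::-1]*1.6,0,255))
q,_=load('side0'); c=cv2.resize(q[172:197,212:242],None,fx=18,fy=18,interpolation=cv2.INTER_NEAREST); cv2.imwrite('pics/ks.png',np.clip(c[...,::-1]*1.6,0,255))
cc=cv2.resize(p[168:186,165:305],None,fx=5.7,fy=16,interpolation=cv2.INTER_NEAREST); cv2.imwrite('pics/fence.png',np.clip(cc[...,::-1]*1.8,0,255))
E
```

```text
bar yaw 0.4895103 492.00317 237.53232
matfront 90 yaw 0.7 x at y=243 404.4
platfront? 100 yaw 0.77 x at y=243 381.1
fence 5 yaw 9.43 x at y=243 620.2
fencemid 25 yaw -1.36 x at y=243 600.4
Lrail L 23 yaw 0.85 y at x=500 415.8
Lrail R 57 yaw 0.69 y at x=500 396.7
Rrail L 57 yaw -0.25 y at x=500 91.5
Rrail R 57 yaw 0.29 y at x=500 67.4[ WARN:0@2.599] global loadsave.cpp:1063 imwrite_ Unsupported depth image for selected encoder is fallbacked to CV_8U.
```

View pics/kt.png

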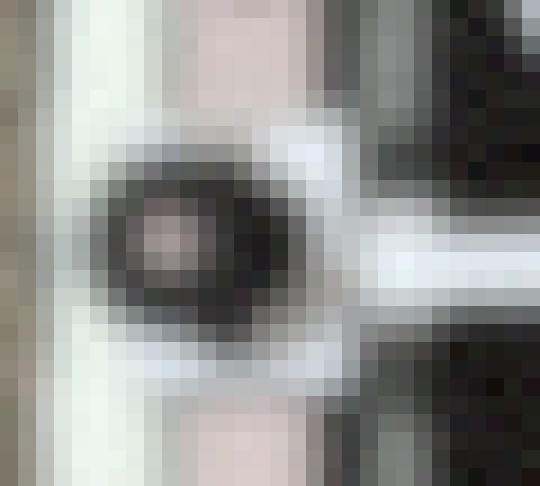

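View pics/ks.png

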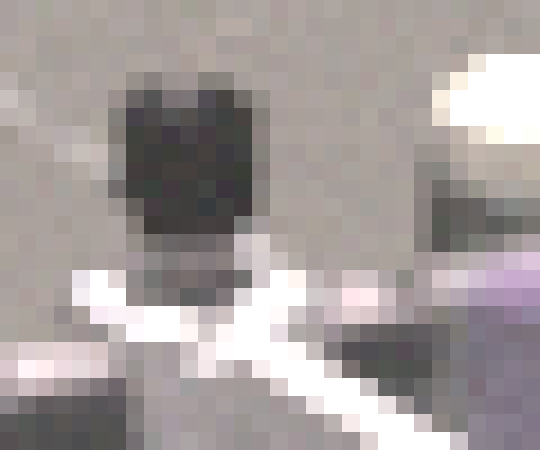

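View pics/fence.png

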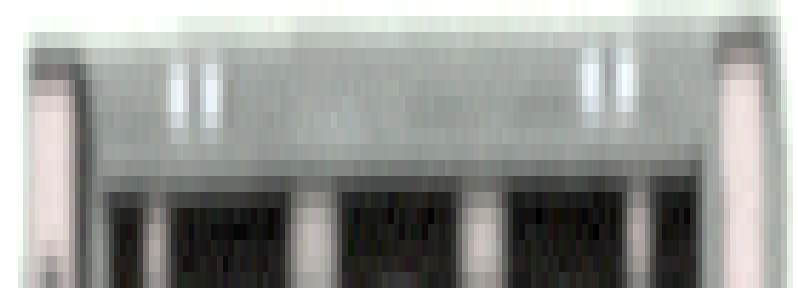

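```bash
python3 - <<'E'
from h import *
print('knob',onz('top',168.9,217.8,150.5).round(1))
print('fence top',onz('top',230,177.5,108).round(1),'bot',onz('top',230,179.5,78).round(1))
for u in (150/5.7,315/5.7,483/5.7,638/5.7): print('div',onz('top',165+u-.5,181,106).round(1))
p,d=load('side0')
g=p.astype(int).mean(2)
m=(p.max(2)<75).astype(np.uint8); m[:175]=0;m[186:]=0;m[:,:216]=0;m[:,228:]=0
ys,xs=np.nonzero(m); print('side knob',len(xs),xs.mean(),xs.min(),xs.max(),ys.min(),ys.max())
# triangulate axis
A,a=ray('top',168.9,217.8)
for c in (222.0,222.4,xs.mean()):
  o,dd=ray('side',c,181); 
  print('side on z138', onz('side',c,181,138).round(1), dd/np.linalg.norm(dd))
print(proj('side',[492.3,407,138]))
P=cloud('side',d); print([P[int(v),222].round(1) for v in (178,181,184)])
E
```

```text
knob [492.3 406.9 150.5]
fence top [603.4 253.8 108. ] bot [601.8 257.2  78. ]
div [594.2 360.4 106. ]
div [594.1 281.8 106. ]
div [594.1 201.6 106. ]
div [594.  127.6 106. ]
side knob 57 221.91228070175438 218 225 177 185
side on z138 [490.9 403.3 138. ] [ 0.39138339  0.86838628 -0.30450666]
side on z138 [492.  402.5 138. ] [ 0.39224496  0.86797932 -0.30455836]
side on z138 [490.6 403.4 138. ] [ 0.39119444  0.86847541 -0.30449528]
(np.float64(221.9110796709971), np.float64(180.64799365794894))
[array([490.1, 399.9, 149.7]), array([487.4, 395.6, 140.7]), array([484.2, 390.2, 132.1])]
```

```bash
python3 - <<'E'
from h import *
for v in (185.5,202.1,235.8): print(onz('top',173.4,v-.4,104).round(1))
p,d=load('side0'); c=cv2.resize(p[172:222,228:290],None,fx=12,fy=12,interpolation=cv2.INTER_CUBIC); cv2.imwrite('pics/js.png',np.clip(c[...,::-1].astype(float)*1.6,0,255).astype(np.uint8))
p,d=load('top0'); c=cv2.resize(p[172:222,180:285],None,fx=7.5,fy=7.5,interpolation=cv2.INTER_CUBIC); cv2.imwrite('pics/jt.png',np.clip(c[...,::-1].astype(float)*3,0,255).astype(np.uint8))
E
```

```text
[583.3 407.9 104. ]
[538.  407.2 104. ]
[446.7 405.7 104. ]
```

View pics/js.png

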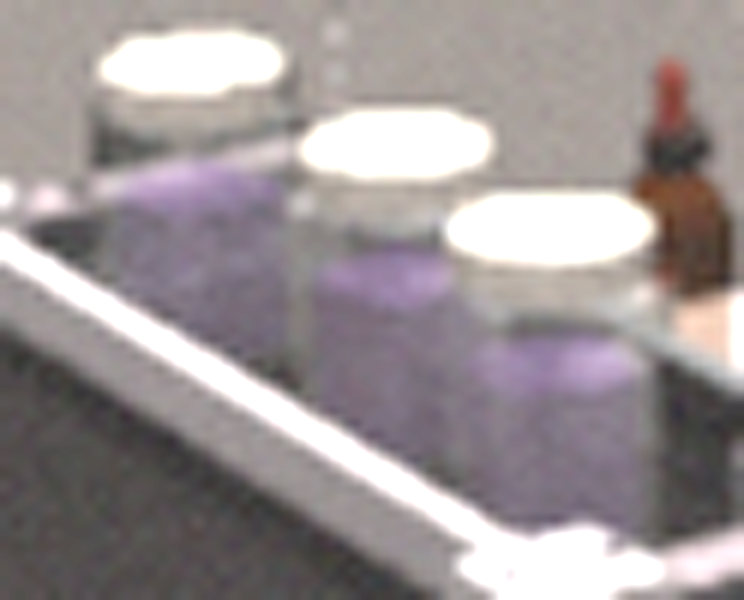

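View pics/jt.png

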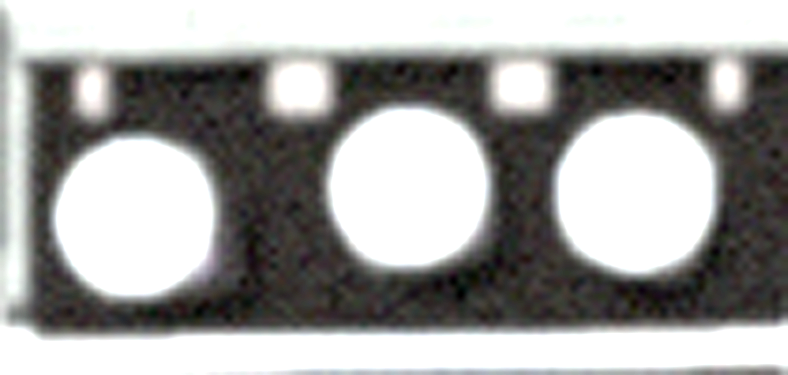

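```bash
python3 - <<'E'
from h import *
print('div front',onz('top',220,186.4,106).round(1))
p,d=load('side0'); P=cloud('side',d)
m=(P[...,2]>112)&(P[...,2]<147)&(P[...,0]>480)&(P[...,0]<600)&(P[...,1]>110)&(P[...,1]<380)
im=np.full((300,270*2+20,3),255,np.uint8)
im=np.zeros((560,800,3),np.uint8)
for q in P[m]:
    cv2.circle(im,(int((380-q[1])*2.9),int((620-q[0])*3.5)),2,(0,int((q[2]-100)*5),255),-1)
for x,y in [(536.4,330.4),(546.5,236.7),(544.5,158.3)]:
    cv2.circle(im,(int((380-y)*2.9),int((620-x)*3.5)),4,(255,255,255),1)
cv2.imwrite('pics/sc.png',im)
E
```

```text
div front [579.4 281.  106. ]
```

View pics/sc.png

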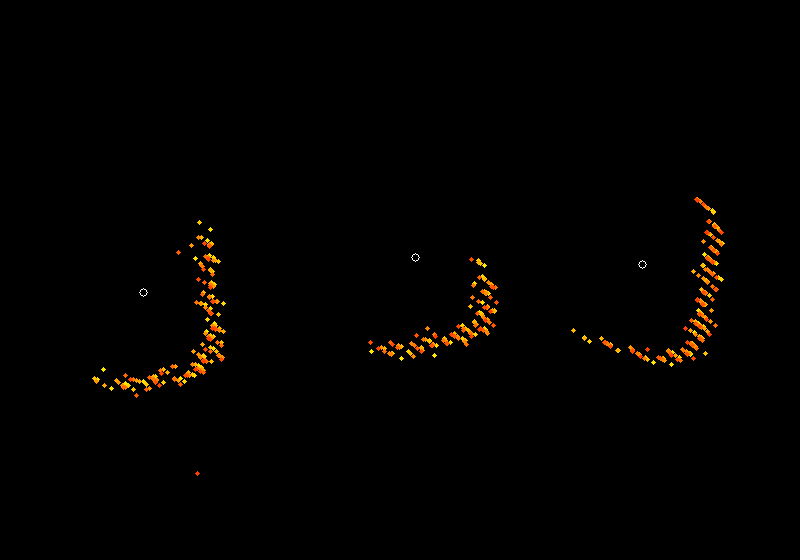

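```bash
cat > plan.py <<'E'
import sys
from h import *
from scipy.spatial.transform import Rotation as Ro
def plan(x,y,z,yaw):
    s=state(); R0=Ro.from_euler('xyz',s['ee_rot'],degrees=True); p0=np.array(s['ee_pos'])
    R1=Ro.from_euler('xyz',[-90,0,yaw],degrees=True)
    D=np.array([x,y,z])-p0
    print('at',p0.round(1),np.round(s['ee_rot'],2),'F',np.round(s['force'],1),'w',round(s['gripper_width'],1),'t',s['time_s'])
    print('delta cm',(R0.inv().apply(D)/10).round(2),'twist',(R0.inv()*R1).as_rotvec(degrees=True).round(1),'dist',np.linalg.norm(D).round(0))
if __name__=='__main__': plan(*map(float,sys.argv[1:]))
E
python3 plan.py 536.5 331 190 10
```

```text
at [138.1 557.7 177.3] [-90.09  -0.   -13.91] F [ 0.2  0.1 -0.2] w 90.9 t 0.1
delta cm [ 44.12  -1.25 -12.43] twist [  0.1 -23.9  -0. ] dist 459.0
```

```bash
python3 -m pendant '[{"delta_pos":[4.4,-0.6,-1.2],"twist":[0,-6,0],"grip":72},{"delta_pos":[8.8,-1.2,-2.4],"twist":[0,-12,0],"grip":72},{"delta_pos":[13.2,-1.2,-3.7],"twist":[0,-18,0],"grip":72},{"delta_pos":[17.6,-1.2,-5.0],"twist":[0,-23.9,0],"grip":72},{"delta_pos":[22,-1.2,-6.2],"twist":[0,-23.9,0],"grip":72}]' 25; python3 plan.py 536.5 331 190 10
```

```text
time_s: 0.6
ee_pos: [338.0, 443.7, 189.8]
ee_rot: [-90.0, 0.0, 10.1]
force: [0.3, -0.6, 1.4]
gripper_width: 65.6
at [338.  443.7 189.8] [-9.002e+01  2.000e-02  1.010e+01] F [ 0.3 -0.6  1.4] w 65.6 t 0.6
delta cm [ 17.56  -0.02 -14.58] twist [ 0.   0.1 -0. ] dist 228.0
```

```bash
python3 -m pendant '[{"delta_pos":[3.6,0,-3],"twist":[0,0,0],"grip":72},{"delta_pos":[7.2,0,-6],"twist":[0,0,0],"grip":72},{"delta_pos":[10.8,0,-9],"twist":[0,0,0],"grip":72},{"delta_pos":[14.4,0,-12],"twist":[0,0,0],"grip":72},{"delta_pos":[17.4,0,-14.4],"twist":[0,0,0],"grip":72}]'; python3 - <<'E'
from h import *
grab('top','top1'); p,d=load('top1'); c=cv2.resize(p[150:240,150:300],None,fx=5,fy=5,interpolation=cv2.INTER_CUBIC); cv2.imwrite('pics/ct1.png',np.clip(c[...,::-1].astype(float)*1.8,0,255).astype(np.uint8))
E
python3 plan.py 536.5 331 112 10
```

```text
time_s: 1.1
ee_pos: [535.0, 331.6, 189.5]
ee_rot: [-90.0, 0.0, 9.9]
force: [0.5, 0.9, -0.2]
gripper_width: 65.7
at [540.3 328.6 189. ] [-90.22  -0.21   9.75] F [ 4.2 -1.3 -0.2] w 65.7 t 1.15
delta cm [-0.36  7.7   0.32] twist [ 0.2 -0.3  0.2] dist 77.0
```

View pics/ct1.png

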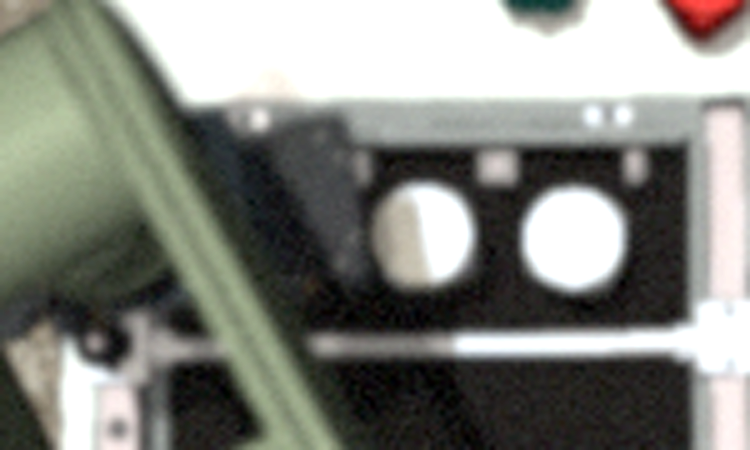

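```bash
python3 -m pendant '[{"delta_pos":[0.25,0,-0.3],"twist":[0,0,0],"grip":72},{"delta_pos":[0.25,0,-0.3],"twist":[0,0,0],"grip":72},{"delta_pos":[0.25,0.4,-0.3],"twist":[0,0,0],"grip":72},{"delta_pos":[0.25,0.8,-0.3],"twist":[0,0,0],"grip":72},{"delta_pos":[0.25,1.2,-0.3],"twist":[0,0,0],"grip":72}]';python3 plan.py 536.5 331 112 10
```

```text
time_s: 1.65
ee_pos: [535.2, 331.6, 177.8]
ee_rot: [-90.0, 0.0, 10.1]
force: [0.2, -1.2, -0.2]
gripper_width: 65.6
at [535.2 331.6 177.8] [-9.000e+01  2.000e-02  1.007e+01] F [ 0.2 -1.2 -0.2] w 65.6 t 1.65
delta cm [ 0.12  6.58 -0.08] twist [-0.   0.1 -0. ] dist 66.0
```

```bash
python3 -m pendant '[{"delta_pos":[0.1,0.8,-0.1],"twist":[0,0,0],"grip":72},{"delta_pos":[0.1,2.2,-0.1],"twist":[0,0,0],"grip":72},{"delta_pos":[0.1,3.8,-0.1],"twist":[0,0,0],"grip":72},{"delta_pos":[0.1,5.4,-0.1],"twist":[0,0,0],"grip":72},{"delta_pos":[0.1,6.4,-0.1],"twist":[0,0,0],"grip":72}]';python3 plan.py 536.5 331 112 10
python3 -m pendant '[{"delta_pos":[0,0,0],"twist":[0,0,0],"grip":72},{"delta_pos":[0,0,0],"twist":[0,0,0],"grip":62},{"delta_pos":[0,0,0],"twist":[0,0,0],"grip":55},{"delta_pos":[0,0,0],"twist":[0,0,0],"grip":48},{"delta_pos":[0,0,0],"twist":[0,0,0],"grip":45}]' 12;python3 plan.py 566 322.6 114 0.6
```

```text
time_s: 2.15
ee_pos: [536.4, 329.8, 112.2]
ee_rot: [-90.0, 0.1, 10.0]
force: [0.6, -0.2, -0.6]
gripper_width: 65.7
at [536.4 329.8 112.2] [-90.04   0.12  10.01] F [ 0.6 -0.2 -0.6] w 65.7 t 2.15
delta cm [0.03 0.02 0.11] twist [ 0.   0.  -0.1] dist 1.0
time_s: 2.65
ee_pos: [537.9, 330.5, 115.0]
ee_rot: [-89.9, -0.1, 10.0]
force: [-0.3, 0.6, 1.5]
gripper_width: 51.4
at [537.9 330.5 115. ] [-89.95  -0.11   9.99] F [-0.3  0.6  1.5] w 51.4 t 2.65
delta cm [ 2.63  0.1  -1.27] twist [-0.1  9.4  0.1] dist 29.0
```

```bash
python3 -m pendant '[{"delta_pos":[0,0,0],"twist":[0,0,0],"grip":40},{"delta_pos":[0,0,0],"twist":[0,0,0],"grip":40},{"delta_pos":[0,0,0],"twist":[0,0,0],"grip":40},{"delta_pos":[0,0,0],"twist":[0,0,0],"grip":40},{"delta_pos":[0,0,0],"twist":[0,0,0],"grip":40}]' 15;python3 plan.py 566 322.6 114 0.6; python3 - <<'E'
from h import *
p,d=grab('side','side2'); c=cv2.resize(p[100:230,195:305],None,fx=5,fy=4.6,interpolation=cv2.INTER_CUBIC); cv2.imwrite('pics/cs2.png',np.clip(c[...,::-1].astype(float)*1.6,0,255).astype(np.uint8))
E
```

```text
time_s: 3.15
ee_pos: [537.9, 330.6, 114.9]
ee_rot: [-89.9, -0.1, 10.0]
force: [-0.1, 0.6, 5.1]
gripper_width: 51.7
at [537.9 330.6 114.9] [-89.95  -0.1    9.99] F [-0.1  0.6  5.1] w 51.7 t 3.15
delta cm [ 2.63  0.1  -1.27] twist [-0.1  9.4  0.1] dist 29.0
```

View pics/cs2.png

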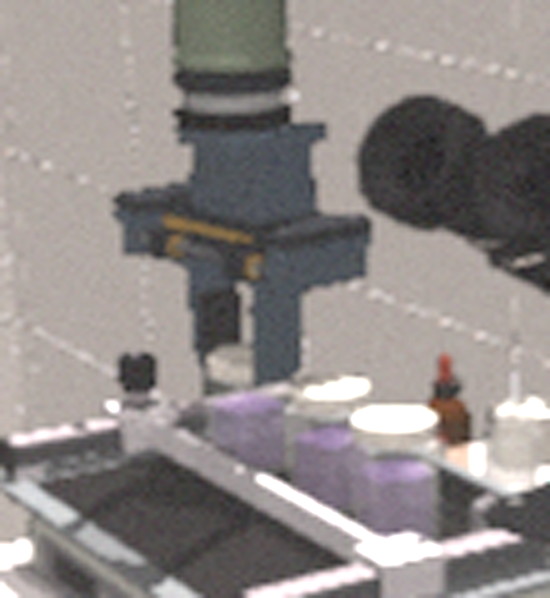

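```bash
python3 -m pendant '[{"delta_pos":[0.4,0,-0.3],"twist":[0,3,0],"grip":40},{"delta_pos":[0.9,0,-0.7],"twist":[0,6,0],"grip":40},{"delta_pos":[1.4,0,-1.1],"twist":[0,9.4,0],"grip":40},{"delta_pos":[2.0,0,-1.27],"twist":[0,9.4,0],"grip":40},{"delta_pos":[2.6,0,-1.27],"twist":[0,9.4,0],"grip":40}]';python3 plan.py 572 322.6 114 0.6
```

```text
time_s: 3.7
ee_pos: [566.0, 324.3, 116.8]
ee_rot: [-89.7, -0.2, 0.6]
force: [-1.1, 2.3, 10.7]
gripper_width: 51.6
at [566.  324.3 116.8] [-89.72  -0.18   0.56] F [-1.1  2.3 10.7] w 51.6 t 3.7
delta cm [ 0.59  0.28 -0.17] twist [-0.3 -0.   0.2] dist 7.0
```

```bash
python3 -m pendant '[{"delta_pos":[0,0,0],"twist":[0,0,0],"grip":40},{"delta_pos":[0,0,0],"twist":[0,0,0],"grip":40},{"delta_pos":[0.2,0,0],"twist":[0,0,0],"grip":40},{"delta_pos":[0.4,0,0],"twist":[0,0,0],"grip":40},{"delta_pos":[0.4,0,0],"twist":[0,0,0],"grip":40}]';python3 plan.py 572 322.6 114 0.6
```

```text
time_s: 4.2
ee_pos: [570.4, 324.2, 116.5]
ee_rot: [-89.7, -0.2, 0.6]
force: [-0.7, 3.3, 10.8]
gripper_width: 51.4
at [570.4 324.2 116.5] [-89.72  -0.22   0.56] F [-0.7  3.3 10.8] w 51.4 t 4.2
delta cm [ 0.16  0.25 -0.17] twist [-0.3 -0.   0.2] dist 3.0
```

```bash
python3 -m pendant '[{"delta_pos":[0,-0.1,0],"twist":[0,0,0],"grip":40},{"delta_pos":[0,-0.2,-0.1],"twist":[0,0,0],"grip":40},{"delta_pos":[0,-0.2,-0.15],"twist":[0,0,0],"grip":40},{"delta_pos":[0,-0.2,-0.15],"twist":[0,0,0],"grip":40},{"delta_pos":[0,-0.2,-0.15],"twist":[0,0,0],"grip":40}]';python3 plan.py 572 322.6 114 0.6
```

```text
time_s: 4.7
ee_pos: [569.5, 321.7, 116.6]
ee_rot: [-89.9, -0.1, 0.6]
force: [-0.3, 3.9, 5.9]
gripper_width: 51.4
at [569.5 321.7 116.6] [-8.986e+01 -6.000e-02  5.700e-01] F [-0.3  3.9  5.9] w 51.4 t 4.7
delta cm [0.25 0.26 0.09] twist [-0.1 -0.   0.1] dist 4.0
```

```bash
python3 -m pendant '[{"delta_pos":[0,-0.2,0],"twist":[0,0,0],"grip":40},{"delta_pos":[0.2,-0.2,0],"twist":[0,0,0],"grip":40},{"delta_pos":[0.4,-0.2,0],"twist":[0,0,0],"grip":40},{"delta_pos":[0.6,-0.2,0],"twist":[0,0,0],"grip":40},{"delta_pos":[0.6,-0.2,0],"twist":[0,0,0],"grip":40}]';python3 plan.py 572 322.6 114 0.6
```

```text
time_s: 5.2
ee_pos: [575.4, 320.3, 117.4]
ee_rot: [-90.0, 0.0, 0.6]
force: [0.5, 0.5, -0.9]
gripper_width: 51.4
at [575.4 320.3 117.4] [-9.004e+01  4.000e-02  5.700e-01] F [ 0.5  0.5 -0.9] w 51.4 t 5.2
delta cm [-0.34  0.34  0.23] twist [ 0. -0. -0.] dist 5.0
```

```bash
python3 -m pendant '[{"delta_pos":[0,0.05,0.1],"twist":[0,0,0],"grip":40},{"delta_pos":[0.1,0.05,0.2],"twist":[0,0,0],"grip":40},{"delta_pos":[0.2,0.05,0.2],"twist":[0,0,0],"grip":40},{"delta_pos":[0.3,0.05,0.2],"twist":[0,0,0],"grip":40},{"delta_pos":[0.3,0.05,0.2],"twist":[0,0,0],"grip":40}]';python3 plan.py 572 322.6 114 0.6
```

```text
time_s: 5.7
ee_pos: [578.3, 322.7, 117.6]
ee_rot: [-90.0, -0.0, 0.6]
force: [-0.4, -0.1, -1.6]
gripper_width: 51.3
at [578.3 322.7 117.6] [-9.0e+01 -1.0e-02  5.9e-01] F [-0.4 -0.1 -1.6] w 51.3 t 5.7
delta cm [-0.63  0.36 -0.01] twist [-0. -0.  0.] dist 7.0
```

```bash
python3 -m pendant '[{"delta_pos":[0.1,0,0],"twist":[0,0,0],"grip":40},{"delta_pos":[0.2,0,0],"twist":[0,0,0],"grip":40},{"delta_pos":[0.3,0,0],"twist":[0,0,0],"grip":40},{"delta_pos":[0.4,0,0],"twist":[0,0,0],"grip":40},{"delta_pos":[0.4,0,0],"twist":[0,0,0],"grip":40}]';python3 plan.py 572 322.6 114 0.6
```

```text
time_s: 6.2
ee_pos: [582.3, 322.8, 117.5]
ee_rot: [-90.0, -0.0, 0.6]
force: [0.4, 0.4, -1.8]
gripper_width: 51.3
at [582.3 322.8 117.5] [-89.99  -0.     0.58] F [ 0.4  0.4 -1.8] w 51.3 t 6.2
delta cm [-1.03  0.35 -0.01] twist [-0. -0.  0.] dist 11.0
```

```bash
python3 - <<'E'
from h import *
p,d=grab('side','side3'); c=cv2.resize(p[150:230,215:305],None,fx=8,fy=7,interpolation=cv2.INTER_CUBIC); cv2.imwrite('pics/cs3.png',np.clip(c[...,::-1].astype(float)*1.6,0,255).astype(np.uint8))
P=cloud('side',d)
m=(P[...,2]>112)&(P[...,2]<147)&(P[...,0]>480)&(P[...,0]<610)&(P[...,1]>280)&(P[...,1]<380)
q=P[m]; print(len(q)); 
for lo in range(112,148,6):
  s=q[(q[:,2]>=lo)&(q[:,2]<lo+6)]; print(lo,s[:,0].min().round(1),np.percentile(s[:,0],5).round(1),np.percentile(s[:,1],5).round(1))
E
```

```text
74
112 538.8 539.2 303.7
118 541.0 541.6 302.8
124 540.9 541.8 305.3
130 544.6 545.4 306.1
136 546.5 546.5 309.7
142 546.3 546.7 300.1
```

View pics/cs3.png

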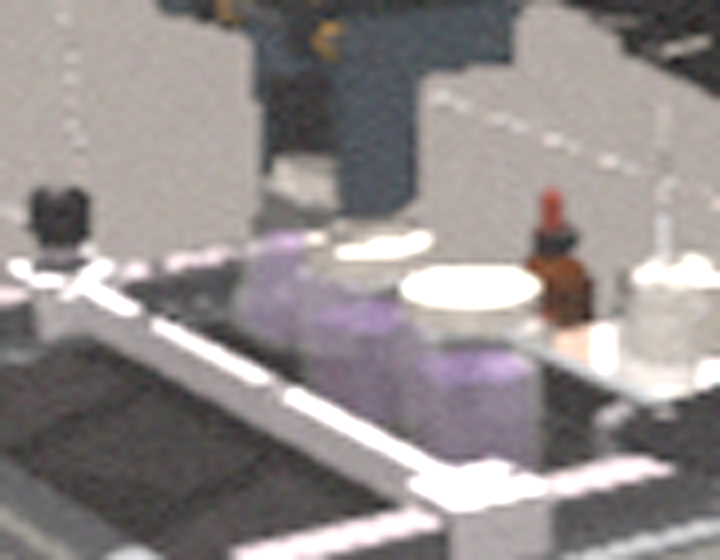

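```bash
python3 -m pendant '[{"delta_pos":[-0.3,-0.3,0],"twist":[0,0,0],"grip":40},{"delta_pos":[-0.6,-0.3,0],"twist":[0,0,-4],"grip":40},{"delta_pos":[-1.0,-0.3,0],"twist":[0,0,-9],"grip":40},{"delta_pos":[-1.0,-0.3,0],"twist":[0,0,-13],"grip":40},{"delta_pos":[-1.0,-0.3,0],"twist":[0,0,-13],"grip":40}]'; cat > tilt.py <<'E'
from h import *
import sys
n=sys.argv[1]; y0,y1=float(sys.argv[2]),float(sys.argv[3])
p,d=grab('side',n); c=cv2.resize(p[150:230,215:305],None,fx=8,fy=7,interpolation=cv2.INTER_CUBIC); cv2.imwrite('pics/c%s.png'%n,np.clip(c[...,::-1].astype(float)*1.6,0,255).astype(np.uint8))
P=cloud('side',d)
m=(P[...,2]>100)&(P[...,2]<147)&(P[...,0]>480)&(P[...,0]<610)&(P[...,1]>y0)&(P[...,1]<y1)
q=P[m]; print(len(q))
for lo in range(100,148,6):
  s=q[(q[:,2]>=lo)&(q[:,2]<lo+6)]
  if len(s)>3: print(lo,len(s),np.percentile(s[:,0],5).round(1),np.median(s[:,0]).round(1),np.percentile(s[:,1],5).round(1))
print(state()['ee_pos'],state()['force'],state()['ee_rot'],state()['gripper_width'])
E
python3 tilt.py side4 280 380
```

```text
time_s: 6.75
ee_pos: [569.1, 322.3, 120.5]
ee_rot: [-90.1, -12.9, 0.7]
force: [1.1, -0.1, -0.5]
gripper_width: 51.2
203
100 37 483.3 486.6 287.4
106 66 483.3 489.1 290.2
112 17 518.7 532.2 298.2
118 17 527.6 533.1 300.7
124 15 528.1 531.8 298.3
130 17 528.8 532.4 298.4
136 17 529.5 532.2 299.1
142 17 530.3 533.9 297.9
[570.78390488 322.77297378 120.93413397] [-0.33696912  0.64588044 -1.77209191] [-90.00833091 -12.92192211   0.66574684] 51.39824363212201
```

View pics/cside4.png

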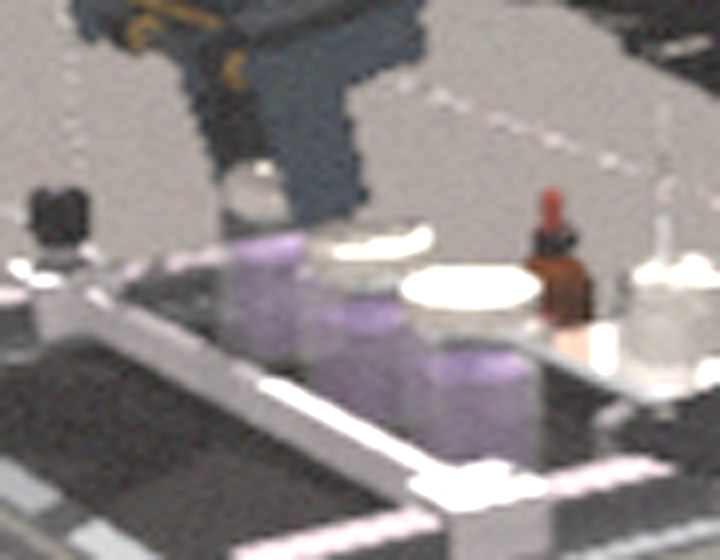

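```bash
python3 plan.py 588 322.6 121 0.6;  python3 -m pendant '[{"delta_pos":[0.4,0.08,0],"twist":[0,0,0],"grip":40},{"delta_pos":[0.8,0.17,0],"twist":[0,0,0],"grip":40},{"delta_pos":[1.2,0.26,0],"twist":[0,0,0],"grip":40},{"delta_pos":[1.6,0.35,0],"twist":[0,0,0],"grip":40},{"delta_pos":[1.6,0.35,0],"twist":[0,0,0],"grip":40}]' 25;python3 plan.py 590 322.6 121 0.6
```

```text
at [570.8 322.8 120.9] [-90.01 -12.92   0.67] F [-0.3  0.6 -1.8] w 51.4 t 6.8
delta cm [ 1.68  0.38 -0.04] twist [ 0.   0.1 12.9] dist 17.0
time_s: 7.3
ee_pos: [588.7, 322.6, 120.2]
ee_rot: [-90.0, -12.9, 0.5]
force: [-1.7, 0.1, -1.3]
gripper_width: 51.4
at [588.7 322.6 120.2] [-90.01 -12.91   0.54] F [-1.7  0.1 -1.3] w 51.4 t 7.3
delta cm [ 0.14 -0.05 -0.  ] twist [ 0.  -0.1 12.9] dist 1.0
```

```bash
python3 -m pendant '[{"delta_pos":[-0.02,0.1,0],"twist":[0,0,0],"grip":40},{"delta_pos":[-0.04,0.2,0],"twist":[0,0,0],"grip":40},{"delta_pos":[-0.07,0.3,0],"twist":[0,0,0],"grip":40},{"delta_pos":[-0.07,0.3,0],"twist":[0,0,0],"grip":40},{"delta_pos":[-0.07,0.3,0],"twist":[0,0,0],"grip":40}]' ;python3 tilt.py side5 280 380
```

```text
time_s: 7.8
ee_pos: [588.3, 322.8, 117.5]
ee_rot: [-90.0, -13.0, 0.6]
force: [-1.9, -0.6, -1.2]
gripper_width: 51.1
152
100 34 482.8 485.4 292.8
106 58 483.0 488.3 288.4
112 10 544.2 547.0 306.3
118 11 546.4 547.6 303.1
124 12 546.8 549.2 307.8
130 8 546.8 549.6 307.1
136 14 545.8 549.9 304.6
142 5 547.4 551.2 306.1
[588.35999891 322.8126805  117.51908102] [-1.64411347  0.30744894 -1.2992398 ] [-90.00479871 -12.98193617   0.59230156] 51.53591985071455
```

View pics/cside5.png

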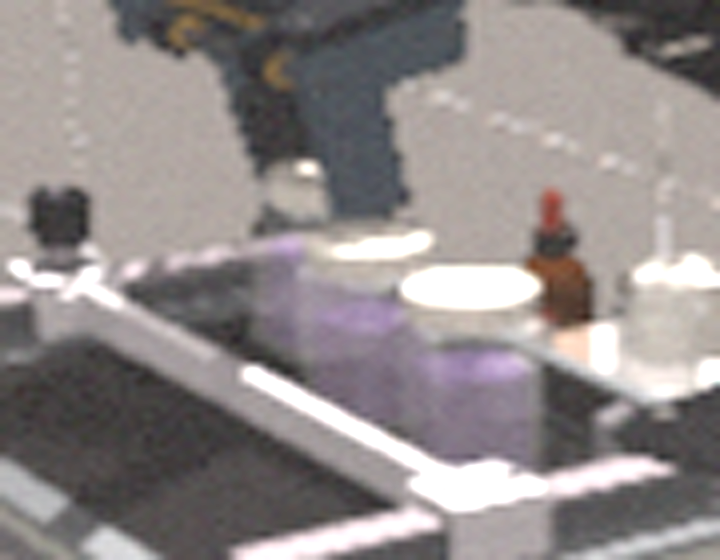

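```bash
python3 -m pendant '[{"delta_pos":[-0.02,0.1,0],"twist":[0,0,0],"grip":40},{"delta_pos":[-0.04,0.2,0],"twist":[0,0,0],"grip":40},{"delta_pos":[-0.07,0.3,0],"twist":[0,0,0],"grip":40},{"delta_pos":[-0.07,0.3,0],"twist":[0,0,0],"grip":40},{"delta_pos":[-0.07,0.3,0],"twist":[0,0,0],"grip":40}]' 
```

```text
time_s: 8.35
ee_pos: [589.0, 323.0, 117.0]
ee_rot: [-90.0, -13.1, 0.6]
force: [-5.9, -1.8, 9.2]
gripper_width: 51.6
```

```bash
python3 -m pendant '[{"delta_pos":[-0.05,-0.2,0],"twist":[0,0,0],"grip":40},{"delta_pos":[-0.05,-0.2,0],"twist":[0,0,0],"grip":40},{"delta_pos":[-0.05,-0.2,0],"twist":[0,0,0],"grip":58},{"delta_pos":[-0.05,-0.2,0],"twist":[0,0,0],"grip":70},{"delta_pos":[-0.05,-0.2,0],"twist":[0,0,0],"grip":70}]' ;python3 tilt.py side6 280 380
```

```text
time_s: 8.85
ee_pos: [588.1, 323.0, 116.4]
ee_rot: [-90.0, -13.0, 0.6]
force: [0.2, -0.5, -0.2]
gripper_width: 63.4
153
100 34 482.6 484.8 292.7
106 55 483.5 489.1 288.2
112 9 543.0 545.6 301.8
118 11 543.9 546.0 301.7
124 11 544.3 545.9 304.6
130 12 543.9 545.9 307.0
136 11 541.6 545.3 305.1
142 10 543.3 545.7 303.4
[587.99362046 322.8885164  116.35270242] [-0.75169499 -0.25582639 -0.7536748 ] [-89.99126573 -13.03106286   0.58727964] 63.61645074513568
```

```bash
python3 -m pendant '[{"delta_pos":[0.45,-2,0],"twist":[0,0,0],"grip":70},{"delta_pos":[0.9,-4,0],"twist":[0,0,0],"grip":70},{"delta_pos":[1.35,-6,0],"twist":[0,0,0],"grip":70},{"delta_pos":[1.5,-7.2,0],"twist":[0,0,6],"grip":70},{"delta_pos":[1.5,-7.2,0],"twist":[0,0,13],"grip":70}]' ;python3 plan.py 546.5 236.7 190 7;python3 - <<'E'
from h import *
grab('top','top7')
E
python3 meas.py top7
```

```text
time_s: 9.4
ee_pos: [585.8, 323.9, 193.9]
ee_rot: [-89.8, -0.1, 0.7]
force: [1.0, 0.4, -0.4]
gripper_width: 63.8
at [585.8 323.9 193.9] [-8.981e+01 -7.000e-02  7.100e-01] F [ 1.   0.4 -0.4] w 63.8 t 9.4
delta cm [-4.04  0.36 -8.68] twist [-0.2 -6.3  0.1] dist 96.0
[264.3 197.2] 275 [544.4 158.3 164. ] 1156 9.3
```

```bash
python3 -m pendant '[{"delta_pos":[-1,0.1,-2.2],"twist":[0,-2,0],"grip":66},{"delta_pos":[-2,0.2,-4.4],"twist":[0,-4,0],"grip":66},{"delta_pos":[-3,0.3,-6.6],"twist":[0,-6.3,0],"grip":66},{"delta_pos":[-4.1,0.4,-8.68],"twist":[0,-6.3,0],"grip":66},{"delta_pos":[-4.1,0.4,-8.68],"twist":[0,-6.3,0],"grip":66}]' >/dev/null; python3 -m pendant '[{"delta_pos":[0,0,0],"twist":[0,0,0],"grip":66},{"delta_pos":[0,0,0],"twist":[0,0,0],"grip":66},{"delta_pos":[0,0.4,0],"twist":[0,0,0],"grip":66},{"delta_pos":[0,0.8,0],"twist":[0,0,0],"grip":66},{"delta_pos":[0,0.8,0],"twist":[0,0,0],"grip":66}]'; python3 plan.py 546.5 236.7 118 7
```

```text
time_s: 10.45
ee_pos: [545.5, 235.8, 176.8]
ee_rot: [-90.0, 0.1, 6.9]
force: [0.3, -0.1, 0.2]
gripper_width: 60.0
at [545.5 235.8 176.8] [-90.02   0.1    6.92] F [ 0.3 -0.1  0.2] w 60.0 t 10.45
delta cm [0.12 5.88 0.08] twist [ 0.  -0.1 -0.1] dist 59.0
```

```bash
python3 -m pendant '[{"delta_pos":[0.1,1.2,0.1],"twist":[0,0,0],"grip":66},{"delta_pos":[0.1,2.4,0.1],"twist":[0,0,0],"grip":66},{"delta_pos":[0.1,3.6,0.1],"twist":[0,0,0],"grip":66},{"delta_pos":[0.1,4.8,0.1],"twist":[0,0,0],"grip":66},{"delta_pos":[0.1,4.8,0.1],"twist":[0,0,0],"grip":66}]'; python3 -m pendant '[{"delta_pos":[0,0,0],"twist":[0,0,0],"grip":66},{"delta_pos":[0,0,0],"twist":[0,0,0],"grip":60},{"delta_pos":[0,0,0],"twist":[0,0,0],"grip":54},{"delta_pos":[0,0,0],"twist":[0,0,0],"grip":42},{"delta_pos":[0,0,0],"twist":[0,0,0],"grip":42}]'; python3 plan.py 570 242.6 138 0.6
```

```text
time_s: 10.95
ee_pos: [545.3, 236.1, 127.4]
ee_rot: [-90.1, 0.3, 6.9]
force: [-0.1, -0.0, -1.4]
gripper_width: 60.2
time_s: 11.45
ee_pos: [547.0, 236.8, 130.3]
ee_rot: [-90.0, -0.0, 6.9]
force: [-0.4, 0.4, 0.9]
gripper_width: 39.0
at [547.  236.8 130.3] [-8.998e+01 -4.000e-02  6.890e+00] F [-0.4  0.4  0.9] w 39.0 t 11.45
delta cm [ 2.36 -0.77  0.3 ] twist [-0.   6.3  0. ] dist 25.0
```

```bash
python3 tilt.py side8 200 280
```

```text
241
100 44 484.3 502.8 206.2
106 66 484.7 492.8 205.3
112 23 519.8 526.1 207.7
118 21 520.5 524.8 210.5
124 21 520.2 526.5 209.9
130 21 519.8 525.5 212.1
136 21 519.2 524.2 208.1
142 24 518.2 526.6 209.6
[546.91198212 236.77278424 130.21308443] [-0.51825792 -0.48701697 -0.41085492] [-8.99869204e+01 -3.05010991e-02  6.88753443e+00] 38.62029782408482
```

View pics/cside8.png

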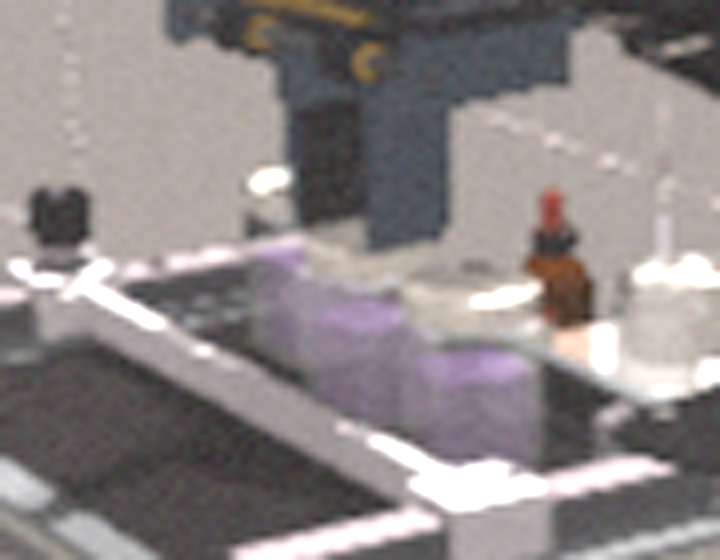

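```bash
python3 - <<'E'
from h import *
for X in ([547,236.8,130],[546.5,236.7,164],[546.5,236.7,78],[546.5,236.7,150]):
    u,v=proj('side',X); print(X,u,v,'crop',(u-215)*8,(v-150)*7)
p,d=load('side8'); P=cloud('side',d)
for (a,b) in [(400,180),(400,230),(330,150),(330,240),(380,265),(350,320),(350,350)]:
    u,v=215+a/8,150+b/7; print(a,b,P[int(v),int(u)].round(1))
E
```

```text
[547, 236.8, 130] 261.0312015319984 193.59359949423498 crop 368.24961225598736 305.15519645964486
[546.5, 236.7, 164] 260.5819738490026 183.4531129992388 crop 364.655790792021 234.17179099467168
[546.5, 236.7, 78] 261.4026440784587 208.8097668166419 crop 371.22115262766965 411.6683677164934
[546.5, 236.7, 150] 260.7184471637321 187.66979647659815 crop 365.74757730985675 263.68857533618706
400 180 [543.7 203.2 200.7]
400 230 [546.  208.2 176.6]
330 150 [545.  260.6 199.1]
330 240 [531.7 239.8 164.2]
380 265 [540.6 218.3 158.6]
350 320 [525.5 218.6 135.1]
350 350 [525.9 220.5 117.8]
```

```bash
python3 - <<'E'
from h import *
print(proj('side',[138,558,177]), proj('side',[138,558,215]))
p,d=load('side0'); P=cloud('side',d)
for v in range(120,180,4): print(v,P[v,97].round(0),p[v,97])
print(env, [a for a in dir(env) if a[0]!='_'], env.grip_depth)
c=cv2.resize(p[60:190,40:160],None,fx=5,fy=4.6); cv2.imwrite('pics/g0.png',c[...,::-1])
E
```

```text
(np.float64(100.58401280997367), np.float64(176.6715037810843)) (np.float64(98.4167033327328), np.float64(165.25899796899216))
120 [151. 514. 362.] [46 46 48]
124 [150. 520. 350.] [46 52 56]
128 [146. 506. 340.] [52 55 59]
132 [139. 476. 334.] [46 45 42]
136 [136. 471. 324.] [45 48 52]
140 [135. 477. 311.] [50 54 58]
144 [133. 474. 300.] [56 58 60]
148 [134. 497. 283.] [50 52 55]
152 [132. 499. 271.] [51 56 58]
156 [131. 503. 258.] [49 51 56]
160 [129. 502. 246.] [48 53 55]
164 [127. 505. 233.] [50 53 57]
168 [125. 509. 220.] [48 52 55]
172 [ 260. 1490.  -59.] [92 89 83]
176 [ 261. 1522.  -89.] [97 90 85]
<Robot object at 0x7f3aea163e00> ['Unreachable', 'grip_depth'] 18.8
```

View pics/g0.png

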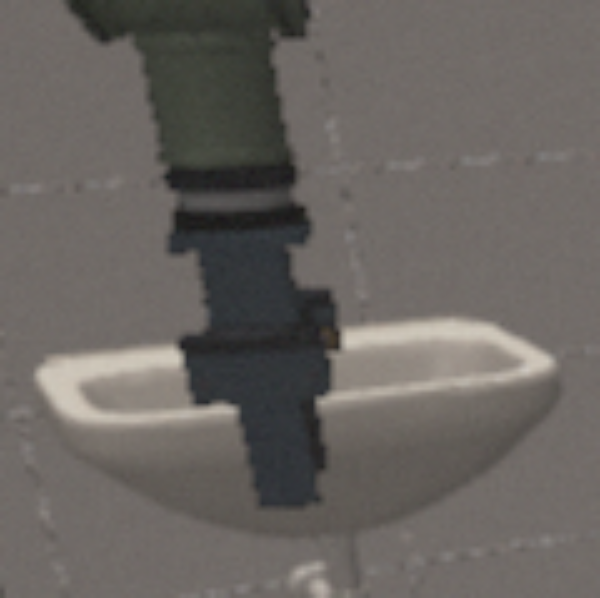

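```bash
python3 - <<'E'
from h import *
for n,X,u0 in (('side8',[547,204],262),('side0',[127,508],97)):
    p,d=load(n); P=cloud('side',d)
    # finger column bottom
    best=[]
    for u in range(u0-3,u0+6):
        col=p[:,u].astype(int).sum(1); 
    for z in range(150,230,8): print(n,z,np.round(proj('side',X+[z]),1),end=' ')
    print()
p,d=load('side8')
P=cloud('side',d)
for v in range(178,192): print(v,P[v,266].round(0),p[v,266], P[v,269].round(0),p[v,269])
p,d=load('side5'); P=cloud('side',d); 
E
```

```text
side8 150 [266.2 190.5] side8 158 [266.1 188. ] side8 166 [266.1 185.6] side8 174 [266.  183.1] side8 182 [265.9 180.6] side8 190 [265.9 178.1] side8 198 [265.8 175.6] side8 206 [265.7 173.1] side8 214 [265.7 170.6] side8 222 [265.6 168. ] 
side0 150 [101.7 189.4] side0 158 [101.2 187. ] side0 166 [100.8 184.6] side0 174 [100.3 182.1] side0 182 [ 99.8 179.7] side0 190 [ 99.4 177.2] side0 198 [ 98.9 174.8] side0 206 [ 98.4 172.3] side0 214 [ 97.9 169.8] side0 222 [ 97.5 167.3] 
178 [548. 205. 190.] [53 55 59] [561. 209. 186.] [49 51 57]
179 [549. 207. 186.] [50 52 59] [559. 206. 184.] [53 57 61]
180 [549. 207. 183.] [48 50 56] [561. 209. 180.] [52 55 61]
181 [548. 206. 180.] [52 53 58] [562. 210. 176.] [49 53 56]
182 [548. 205. 177.] [52 53 57] [561. 210. 173.] [52 54 60]
183 [550. 210. 172.] [47 51 55] [565. 215. 168.] [46 49 54]
184 [549. 207. 170.] [62 63 64] [565. 216. 164.] [79 77 77]
185 [552. 214. 164.] [95 93 89] [938. 835. -81.] [106 101  96]
186 [553. 215. 160.] [116 110 105] [936. 832. -85.] [111 105  98]
187 [551. 211. 159.] [118 113 106] [939. 838. -93.] [107 104  99]
188 [551. 212. 155.] [115 109 105] [565. 216. 151.] [100  97  94]
189 [551. 212. 152.] [103  95  92] [541. 178. 163.] [97 93 90]
190 [530. 176. 163.] [119 114 106] [535. 167. 164.] [107 100  95]
191 [525. 169. 163.] [138 130 124] [531. 160. 164.] [121 115 109]
```

The fingertips in the side view sit about 38 mm higher than the reported TCP, both here and at the start. So jar 1 was held only by the tip edge, and this time the jaws closed above jar 2's lid. I'll apply a z offset of about +38 mm.

```bash
python3 -m pendant '[{"delta_pos":[0,-0.3,0],"twist":[0,0,0],"grip":66},{"delta_pos":[0,-0.3,0],"twist":[0,0,0],"grip":66},{"delta_pos":[0,-0.3,0],"twist":[0,0,0],"grip":66},{"delta_pos":[0,0.5,0],"twist":[0,0,0],"grip":66},{"delta_pos":[0,1,0],"twist":[0,0,0],"grip":66}]'; python3 -m pendant '[{"delta_pos":[0,0.7,0],"twist":[0,0,0],"grip":66},{"delta_pos":[0,1.4,0],"twist":[0,0,0],"grip":66},{"delta_pos":[0,2.1,0],"twist":[0,0,0],"grip":66},{"delta_pos":[0,2.1,0],"twist":[0,0,0],"grip":66},{"delta_pos":[0,2.1,0],"twist":[0,0,0],"grip":66}]'; python3 tilt.py side9 200 280
```

```text
time_s: 12.0
ee_pos: [546.4, 236.6, 119.0]
ee_rot: [-90.0, 0.1, 6.9]
force: [-0.4, -0.1, 0.0]
gripper_width: 60.1
time_s: 12.5
ee_pos: [546.8, 236.7, 98.7]
ee_rot: [-90.0, 0.0, 6.9]
force: [0.4, -1.1, -0.1]
gripper_width: 60.3
246
100 46 484.3 486.9 205.3
106 68 485.0 493.3 205.9
112 20 517.6 525.3 209.0
118 22 519.7 525.2 209.2
124 19 519.2 525.7 210.2
130 23 519.0 524.2 210.6
136 27 518.2 525.2 204.4
142 21 519.9 523.7 213.2
[546.96766374 236.82283244  99.05310328] [ 0.11613359 -0.4330702   0.12624895] [-8.99896721e+01 -2.06813337e-02  6.89047554e+00] 59.95751274416955
```

View pics/cside9.png

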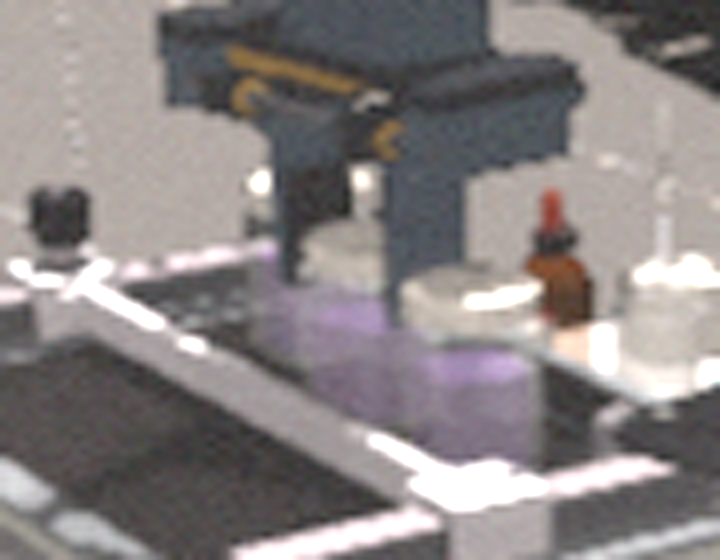

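The fingers now straddle jar 2's lid (crop 345,255), so I'll grip it.

```bash
python3 -m pendant '[{"delta_pos":[0,0,0],"twist":[0,0,0],"grip":60},{"delta_pos":[0,0,0],"twist":[0,0,0],"grip":54},{"delta_pos":[0,0,0],"twist":[0,0,0],"grip":45},{"delta_pos":[0,0,0],"twist":[0,0,0],"grip":45},{"delta_pos":[0,0,0],"twist":[0,0,0],"grip":45}]' 25;  python3 -m pendant '[{"delta_pos":[0,-0.1,0],"twist":[0,0,0],"grip":45},{"delta_pos":[0,-0.2,0],"twist":[0,0,0],"grip":45},{"delta_pos":[0,-0.3,0],"twist":[0,0,0],"grip":45},{"delta_pos":[0,-0.4,0],"twist":[0,0,0],"grip":45},{"delta_pos":[0,-0.4,0],"twist":[0,0,0],"grip":45}]'; python3 plan.py 569 242.6 103 0.6
```

```text
time_s: 13.05
ee_pos: [547.0, 236.9, 99.3]
ee_rot: [-90.0, -0.0, 6.9]
force: [-0.1, 1.0, 2.1]
gripper_width: 51.1
time_s: 13.55
ee_pos: [546.8, 236.7, 103.0]
ee_rot: [-90.0, -0.0, 6.9]
force: [-0.2, 0.1, -1.6]
gripper_width: 51.5
at [546.8 236.7 103. ] [-90.    -0.     6.89] F [-0.2  0.1 -1.6] w 51.5 t 13.55
delta cm [ 2.27 -0.    0.32] twist [-0.   6.3  0. ] dist 23.0
```

```bash
python3 -m pendant '[{"delta_pos":[0.5,0,0.1],"twist":[0,2,0],"grip":45},{"delta_pos":[1.0,0,0.2],"twist":[0,4,0],"grip":45},{"delta_pos":[1.5,0,0.3],"twist":[0,6.3,0],"grip":45},{"delta_pos":[2.0,0,0.32],"twist":[0,6.3,0],"grip":45},{"delta_pos":[2.27,0,0.32],"twist":[0,6.3,0],"grip":45}]';  python3 -m pendant '[{"delta_pos":[0,0,0],"twist":[0,0,0],"grip":45},{"delta_pos":[0.1,0,0],"twist":[0,0,0],"grip":45},{"delta_pos":[0.2,0,0],"twist":[0,0,0],"grip":45},{"delta_pos":[0.3,0,0],"twist":[0,0,0],"grip":45},{"delta_pos":[0.4,0,0],"twist":[0,0,0],"grip":45}]'; python3 plan.py 569 242.6 103 0.6
```

```text
time_s: 14.05
ee_pos: [569.3, 242.7, 102.8]
ee_rot: [-90.0, -0.0, 0.6]
force: [0.2, 0.2, -2.5]
gripper_width: 51.7
time_s: 14.55
ee_pos: [572.5, 242.6, 103.0]
ee_rot: [-90.0, 0.0, 0.6]
force: [-1.5, -0.0, -0.9]
gripper_width: 51.4
at [572.5 242.6 103. ] [-9.0e+01  5.0e-02  5.9e-01] F [-1.5 -0.  -0.9] w 51.4 t 14.55
delta cm [-0.35 -0.   -0.  ] twist [-0. -0. -0.] dist 4.0
```

```bash
python3 -m pendant '[{"delta_pos":[0,0,0],"twist":[0,0,0],"grip":45},{"delta_pos":[0,0.1,0],"twist":[0,0,0],"grip":45},{"delta_pos":[0,0.2,0],"twist":[0,0,0],"grip":45},{"delta_pos":[0,0.33,0],"twist":[0,0,0],"grip":45},{"delta_pos":[0,0.33,0],"twist":[0,0,0],"grip":45}]';  python3 -m pendant '[{"delta_pos":[0.1,0.33,0],"twist":[0,0,0],"grip":45},{"delta_pos":[0.2,0.33,0],"twist":[0,0,0],"grip":45},{"delta_pos":[0.2,0.33,0],"twist":[0,0,0],"grip":45},{"delta_pos":[0.2,0.33,0],"twist":[0,0,0],"grip":45},{"delta_pos":[0.2,0.33,0],"twist":[0,0,0],"grip":45}]'; python3 plan.py 569 242.6 103 0.6
```

```text
time_s: 15.05
ee_pos: [572.7, 242.6, 99.7]
ee_rot: [-90.0, 0.0, 0.6]
force: [-2.5, 0.1, 0.2]
gripper_width: 51.2
time_s: 15.55
ee_pos: [573.8, 243.1, 99.7]
ee_rot: [-89.9, 0.0, 0.6]
force: [-8.6, -0.4, 17.4]
gripper_width: 51.1
at [573.8 243.1  99.7] [-8.993e+01  2.000e-02  5.600e-01] F [-8.6 -0.4 17.4] w 51.1 t 15.55
delta cm [-0.48 -0.33 -0.04] twist [-0.1 -0.  -0. ] dist 6.0
```

```bash
python3 -m pendant '[{"delta_pos":[-0.1,-0.35,0],"twist":[0,0,0],"grip":45},{"delta_pos":[-0.13,-0.35,0],"twist":[0,0,0],"grip":45},{"delta_pos":[-0.13,-0.35,0],"twist":[0,0,0],"grip":45},{"delta_pos":[-0.13,-0.35,0],"twist":[0,0,0],"grip":62},{"delta_pos":[-0.13,-0.35,0],"twist":[0,0,0],"grip":66}]';   python3 tilt.py side10 200 285
```

```text
time_s: 16.05
ee_pos: [574.7, 242.7, 99.7]
ee_rot: [-90.0, -0.1, 0.6]
force: [0.3, 0.2, -0.4]
gripper_width: 59.4
171
100 37 484.1 486.7 204.5
106 60 484.3 490.4 204.5
112 10 511.8 545.8 222.8
118 12 543.9 545.9 225.5
124 10 544.8 546.4 225.2
130 14 544.3 545.5 222.9
136 13 544.1 546.3 223.6
142 15 543.6 545.9 222.2
[574.46886951 242.70247645  99.6454809 ] [ 0.88104092 -0.0708134  -1.17411611] [-8.99929994e+01 -7.61337037e-02  5.95144553e-01] 59.86420139740829
```

View pics/cside10.png

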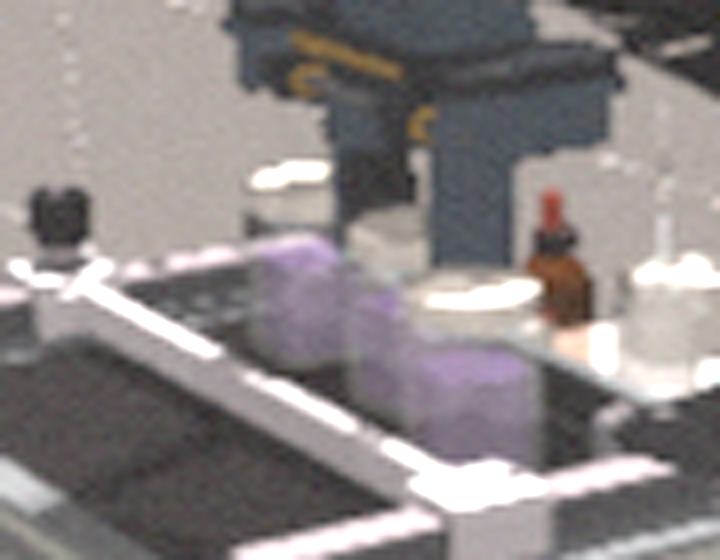

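```bash
python3 -m pendant '[{"delta_pos":[0,-1.5,0],"twist":[0,0,0],"grip":66},{"delta_pos":[0,-3,0],"twist":[0,0,0],"grip":66},{"delta_pos":[0,-4.5,0],"twist":[0,0,0],"grip":66},{"delta_pos":[0,-4.5,0],"twist":[0,0,0],"grip":66},{"delta_pos":[0,-4.5,0],"twist":[0,0,0],"grip":66}]' ; python3 plan.py 544.6 158.5 145 -14;
```

```text
time_s: 16.6
ee_pos: [573.8, 242.6, 144.5]
ee_rot: [-90.0, -0.0, 0.6]
force: [-0.5, -1.4, 0.2]
gripper_width: 60.1
at [573.8 242.6 144.5] [-8.999e+01 -3.000e-02  5.900e-01] F [-0.5 -1.4  0.2] w 60.1 t 16.6
delta cm [-3.01 -0.05 -8.38] twist [-0.  14.6  0. ] dist 89.0
```

```bash
python3 -m pendant '[{"delta_pos":[-0.8,0,-2.1],"twist":[0,4,0],"grip":68},{"delta_pos":[-1.6,0,-4.2],"twist":[0,8,0],"grip":68},{"delta_pos":[-2.4,0,-6.3],"twist":[0,12,0],"grip":68},{"delta_pos":[-3.0,0,-8.38],"twist":[0,14.6,0],"grip":68},{"delta_pos":[-3.0,0,-8.38],"twist":[0,14.6,0],"grip":68}]'; python3 -m pendant '[{"delta_pos":[0,0,0],"twist":[0,0,0],"grip":68},{"delta_pos":[0,0,0],"twist":[0,0,0],"grip":68},{"delta_pos":[0,0,0],"twist":[0,0,0],"grip":68},{"delta_pos":[0,0.5,0],"twist":[0,0,0],"grip":68},{"delta_pos":[0,1,0],"twist":[0,0,0],"grip":68}]'; python3 plan.py 544.6 158.5 99.5 -14
```

```text
time_s: 17.1
ee_pos: [543.1, 156.4, 143.7]
ee_rot: [-90.1, 0.1, -14.1]
force: [0.9, 0.2, 0.4]
gripper_width: 61.5
time_s: 17.6
ee_pos: [544.6, 159.0, 134.3]
ee_rot: [-90.0, -0.0, -14.0]
force: [0.2, 0.5, 0.2]
gripper_width: 62.5
at [544.6 159.  134.3] [-89.99  -0.   -13.97] F [0.2 0.5 0.2] w 62.5 t 17.6
delta cm [ 0.02  3.48 -0.05] twist [-0.  0.  0.] dist 35.0
```

```bash
python3 -m pendant '[{"delta_pos":[0,0.9,0],"twist":[0,0,0],"grip":68},{"delta_pos":[0,1.8,0],"twist":[0,0,0],"grip":68},{"delta_pos":[0,2.7,0],"twist":[0,0,0],"grip":68},{"delta_pos":[0,3.5,0],"twist":[0,0,0],"grip":68},{"delta_pos":[0,3.5,0],"twist":[0,0,0],"grip":68}]'; python3 -m pendant '[{"delta_pos":[0,0,0],"twist":[0,0,0],"grip":68},{"delta_pos":[0,0,0],"twist":[0,0,0],"grip":60},{"delta_pos":[0,0,0],"twist":[0,0,0],"grip":52},{"delta_pos":[0,0,0],"twist":[0,0,0],"grip":45},{"delta_pos":[0,0,0],"twist":[0,0,0],"grip":45}]' 25; python3 -m pendant '[{"delta_pos":[0,0,0],"twist":[0,0,0],"grip":45},{"delta_pos":[0,-0.1,0],"twist":[0,0,0],"grip":45},{"delta_pos":[0,-0.2,0],"twist":[0,0,0],"grip":45},{"delta_pos":[0,-0.35,0],"twist":[0,0,0],"grip":45},{"delta_pos":[0,-0.35,0],"twist":[0,0,0],"grip":45}]'; python3 plan.py 568 162.6 103 0.6
```

```text
time_s: 18.1
ee_pos: [543.5, 158.3, 98.2]
ee_rot: [-90.1, 0.2, -14.0]
force: [0.1, -0.7, 1.2]
gripper_width: 62.2
time_s: 18.6
ee_pos: [544.9, 158.6, 100.3]
ee_rot: [-90.0, -0.1, -14.0]
force: [0.7, -0.4, 1.4]
gripper_width: 51.5
time_s: 19.1
ee_pos: [544.4, 158.6, 103.3]
ee_rot: [-90.0, 0.0, -14.0]
force: [0.3, -0.7, -0.3]
gripper_width: 51.3
at [544.4 158.6 103.3] [-9.000e+01  1.000e-02 -1.401e+01] F [ 0.3 -0.7 -0.3] w 51.3 t 19.1
delta cm [2.19 0.03 0.96] twist [ -0.  -14.6  -0. ] dist 24.0
```

```bash
python3 -m pendant '[{"delta_pos":[0.5,0,0.3],"twist":[0,-5,0],"grip":45},{"delta_pos":[1.0,0,0.6],"twist":[0,-10,0],"grip":45},{"delta_pos":[1.5,0,0.9],"twist":[0,-14.6,0],"grip":45},{"delta_pos":[2.0,0,0.96],"twist":[0,-14.6,0],"grip":45},{"delta_pos":[2.2,0,0.96],"twist":[0,-14.6,0],"grip":45}]';  python3 -m pendant '[{"delta_pos":[0,0,0],"twist":[0,0,0],"grip":45},{"delta_pos":[0.1,0,0],"twist":[0,0,0],"grip":45},{"delta_pos":[0.2,0,0],"twist":[0,0,0],"grip":45},{"delta_pos":[0.3,0,0],"twist":[0,0,0],"grip":45},{"delta_pos":[0.4,0,0],"twist":[0,0,0],"grip":45}]'; python3 plan.py 569 162.6 99.7 0.6
```

```text
time_s: 19.6
ee_pos: [568.5, 162.5, 103.2]
ee_rot: [-90.0, 0.0, 0.5]
force: [0.6, -0.1, -0.6]
gripper_width: 51.1
time_s: 20.1
ee_pos: [572.2, 162.6, 103.4]
ee_rot: [-90.0, -0.0, 0.6]
force: [-0.2, -0.2, -1.8]
gripper_width: 51.2
at [572.2 162.6 103.4] [-89.99  -0.     0.58] F [-0.2 -0.2 -1.8] w 51.2 t 20.1
delta cm [-0.32  0.37  0.  ] twist [-0. -0.  0.] dist 5.0
```

```bash
python3 -m pendant '[{"delta_pos":[0.1,0,0],"twist":[0,0,0],"grip":45},{"delta_pos":[0.2,0,0],"twist":[0,0,0],"grip":45},{"delta_pos":[0.2,0.1,0],"twist":[0,0,0],"grip":45},{"delta_pos":[0.2,0.2,0],"twist":[0,0,0],"grip":45},{"delta_pos":[0.2,0.2,0],"twist":[0,0,0],"grip":45}]';  python3 -m pendant '[{"delta_pos":[0,0.05,0],"twist":[0,0,0],"grip":45},{"delta_pos":[0,0.1,0],"twist":[0,0,0],"grip":45},{"delta_pos":[0,0.13,0],"twist":[0,0,0],"grip":45},{"delta_pos":[0,0.13,0],"twist":[0,0,0],"grip":45},{"delta_pos":[0,0.13,0],"twist":[0,0,0],"grip":45}]'; python3 plan.py 569 162.6 99.7 0.6
```

```text
time_s: 20.6
ee_pos: [573.9, 162.6, 101.1]
ee_rot: [-90.0, 0.0, 0.6]
force: [-0.2, 0.4, -1.4]
gripper_width: 51.3
time_s: 21.1
ee_pos: [574.1, 162.6, 100.5]
ee_rot: [-90.0, -0.0, 0.6]
force: [-2.8, 0.4, 3.8]
gripper_width: 51.2
at [574.1 162.6 100.5] [-8.999e+01 -1.000e-02  5.900e-01] F [-2.8  0.4  3.8] w 51.2 t 21.1
delta cm [-0.51  0.08  0.  ] twist [-0. -0.  0.] dist 5.0
```

```bash
python3 -m pendant '[{"delta_pos":[0,-0.1,0],"twist":[0,0,0],"grip":45},{"delta_pos":[0.05,-0.1,0],"twist":[0,0,0],"grip":45},{"delta_pos":[0.05,-0.1,0],"twist":[0,0,0],"grip":58},{"delta_pos":[0.05,-0.1,0],"twist":[0,0,0],"grip":66},{"delta_pos":[0.05,-0.1,0],"twist":[0,0,0],"grip":66}]'; python3 -m pendant '[{"delta_pos":[0,-2,0],"twist":[0,0,0],"grip":66},{"delta_pos":[0,-4,0],"twist":[0,0,0],"grip":66},{"delta_pos":[0,-6,0],"twist":[0,0,0],"grip":50},{"delta_pos":[-3,-8,0],"twist":[0,0,0],"grip":40},{"delta_pos":[-7,-10,0],"twist":[0,0,0],"grip":20}]';  python3 -m pendant '[{"delta_pos":[-4,0,-4],"twist":[0,0,0],"grip":10},{"delta_pos":[-8,0,-8],"twist":[0,0,0],"grip":10},{"delta_pos":[-12,0,-12],"twist":[0,0,0],"grip":10},{"delta_pos":[-15,0,-15],"twist":[0,0,0],"grip":10},{"delta_pos":[-15,0,-15],"twist":[0,0,0],"grip":10}]'; python3 - <<'E'
from h import *
p,d=grab('top','top11'); c=cv2.resize(p[125:265,150:360],None,fx=3.8,fy=3.8,interpolation=cv2.INTER_CUBIC);cv2.imwrite('pics/ct11.png',np.clip(c[...,::-1].astype(float)*1.8,0,255).astype(np.uint8))
E
python3 meas.py top11; python3 tilt.py side11 130 210
```

```text
time_s: 21.6
ee_pos: [575.2, 162.7, 101.1]
ee_rot: [-90.0, -0.1, 0.6]
force: [-0.2, -0.1, 0.7]
gripper_width: 59.9
time_s: 22.1
ee_pos: [505.4, 162.0, 201.4]
ee_rot: [-90.0, -0.1, 0.5]
force: [0.6, -0.1, -0.2]
gripper_width: 39.2
time_s: 22.6
ee_pos: [352.8, 8.4, 201.2]
ee_rot: [-90.1, 0.0, 0.4]
force: [0.4, 0.4, -0.3]
gripper_width: 8.8
[262.8 186.1] 276 [573.4 162.1 164. ] 1158 9.4
[199.8 187.4] 277 [570.2 325.2 164. ] 1156 9.5
[231.7 187.1] 275 [570.9 242.8 164. ] 1157 9.3
359
100 69 484.8 549.4 133.9
106 91 486.0 499.0 137.2
112 33 547.4 556.0 137.0
118 33 546.3 559.8 136.5
124 37 546.8 554.3 137.2
130 34 547.3 557.9 136.0
136 33 547.7 554.7 136.4
142 29 546.9 558.9 136.3
[355.74800696   9.6181586  201.56892348] [ 0.45745282 -0.24843441 -0.50930704] [-89.98816244  -0.12516084   0.43459834] 9.058482010233616
```

View pics/ct11.png

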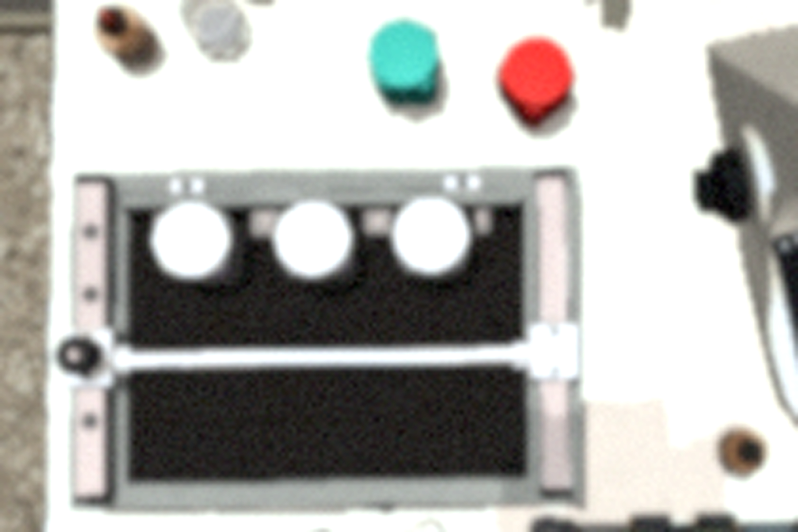

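View pics/cside11.png

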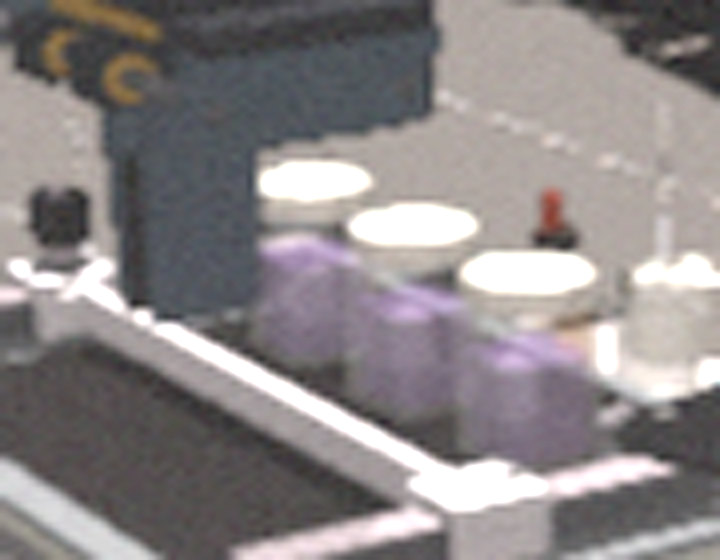

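```bash
python3 plan.py 470 284 140 0.6; python3 -m pendant '[{"delta_pos":[3,-0.3,5],"twist":[0,0,0],"grip":40},{"delta_pos":[5,-0.3,10],"twist":[0,0,-2],"grip":72},{"delta_pos":[7,-0.3,15],"twist":[0,0,-4],"grip":72},{"delta_pos":[9,-0.3,19],"twist":[0,0,-7],"grip":72},{"delta_pos":[11,-0.3,23],"twist":[0,0,-10],"grip":72}]'
```

```text
at [355.7   9.6 201.6] [-89.99  -0.13   0.43] F [ 0.5 -0.2 -0.5] w 9.1 t 22.7
delta cm [11.62  6.19 27.35] twist [-0.  -0.2  0.1] dist 304.0
time_s: 23.2
ee_pos: [463.2, 241.0, 204.1]
ee_rot: [-89.9, -10.2, 0.7]
force: [0.6, 0.3, 0.2]
gripper_width: 46.4
```

```bash
python3 plan.py 519 284 105 0.6
```

```text
at [463.2 241.  204.1] [-89.9  -10.19   0.66] F [0.6 0.3 0.2] w 46.4 t 23.2
delta cm [ 3.78 10.76  4.22] twist [-0.1  0.1 10.2] dist 122.0
```

```bash
python3 -m pendant '[{"delta_pos":[1.8,2,2.2],"twist":[0,0,0],"grip":72},{"delta_pos":[3.78,5,4.22],"twist":[0,0,0],"grip":72},{"delta_pos":[3.78,8,4.22],"twist":[0,0,0],"grip":72},{"delta_pos":[3.78,10.8,4.22],"twist":[0,0,0],"grip":72},{"delta_pos":[3.78,10.8,4.22],"twist":[0,0,0],"grip":72}]';python3 tilt.py side12 130 210;python3 plan.py 519 284 66 0.6
```

```text
time_s: 23.7
ee_pos: [515.4, 280.1, 99.5]
ee_rot: [-90.2, -9.6, 0.7]
force: [-0.1, -0.3, -0.8]
gripper_width: 66.0
366
100 69 485.4 552.8 134.8
106 96 486.3 498.5 136.5
112 31 547.2 554.1 137.9
118 37 547.5 556.6 136.5
124 31 546.8 559.7 137.8
130 37 547.0 555.5 137.1
136 34 546.9 558.7 136.7
142 31 546.5 552.3 137.3
[516.57854723 280.53225715 102.09874165] [0.34532482 0.00932996 0.4295802 ] [-90.08001178  -9.79407351   0.65822353] 65.59533772135077
at [516.6 280.5 102.1] [-90.08  -9.79   0.66] F [0.3 0.  0.4] w 65.6 t 23.75
delta cm [-0.37  3.6   0.35] twist [0.1 0.1 9.8] dist 36.0
```

View pics/cside12.png

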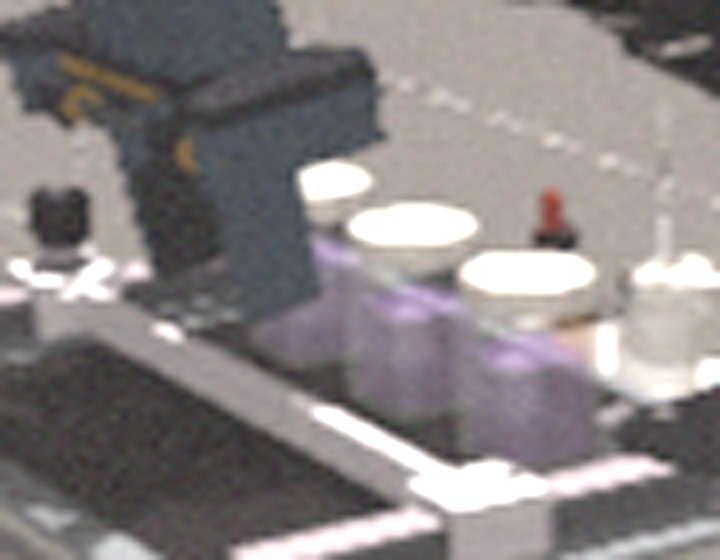

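```bash
python3 - <<'E'
from h import *
p,d=load('side12'); P=cloud('side',d)
m=(p.max(2)<75)&(P[...,1]>215)&(P[...,1]<262)&(P[...,2]>112)&(P[...,2]<220)&(P[...,0]>450)
m[:, :238]=0
for lo in range(112,200,8):
    s=P[m&(P[...,2]>=lo)&(P[...,2]<lo+8)]
    if len(s)>2: print(lo,len(s),s[:,0].min().round(0),s[:,0].max().round(0),np.median(s[:,1]).round(0))
E
```

```text
128 6 490.0 510.0 240.0
136 28 490.0 573.0 240.0
144 26 488.0 572.0 238.0
152 21 487.0 521.0 237.0
160 30 485.0 520.0 238.0
168 27 484.0 518.0 236.0
176 26 482.0 515.0 236.0
184 27 481.0 516.0 236.0
192 13 478.0 512.0 234.0
```

```bash
python3 plan.py 528.5 284 102 0.6;python3 plan.py 528.5 284 68 0.6; 
```

```text
at [516.6 280.5 102.1] [-90.08  -9.79   0.66] F [0.3 0.  0.4] w 65.6 t 23.75
delta cm [1.18 0.21 0.33] twist [0.1 0.1 9.8] dist 12.0
at [516.6 280.5 102.1] [-90.08  -9.79   0.66] F [0.3 0.  0.4] w 65.6 t 23.75
delta cm [0.6  3.56 0.34] twist [0.1 0.1 9.8] dist 36.0
```

```bash
python3 -m pendant '[{"delta_pos":[1.1,0.2,0.3],"twist":[0,0,0],"grip":72},{"delta_pos":[1.1,0.2,0.3],"twist":[0,0,0],"grip":72},{"delta_pos":[1.0,1.0,0.3],"twist":[0,0,0],"grip":72},{"delta_pos":[0.9,1.8,0.3],"twist":[0,0,0],"grip":72},{"delta_pos":[0.8,2.4,0.3],"twist":[0,0,0],"grip":72}]';python3 tilt.py side13 130 210;python3 plan.py 530 284 68 0.6
python3 - <<'E'
from h import *
p,d=load('side13'); P=cloud('side',d)
m=(p.max(2)<75)&(P[...,1]>215)&(P[...,1]<262)&(P[...,2]>102)&(P[...,2]<220)&(P[...,0]>450)
m[:, :238]=0
for lo in range(104,170,8):
    s=P[m&(P[...,2]>=lo)&(P[...,2]<lo+8)]
    if len(s)>2: print(lo,len(s),s[:,0].min().round(0),np.percentile(s[:,0],90).round(0),np.median(s[:,1]).round(0))
E
```

```text
time_s: 24.25
ee_pos: [528.7, 282.2, 81.4]
ee_rot: [-90.0, -10.0, 0.6]
force: [0.9, -1.1, -0.1]
gripper_width: 65.4
362
100 63 485.3 550.4 133.1
106 97 485.4 498.4 135.5
112 32 547.2 556.9 136.7
118 36 547.5 558.0 136.6
124 35 546.7 554.5 137.5
130 37 547.2 557.6 138.2
136 33 547.7 556.6 137.0
142 29 547.4 555.2 137.2
[527.92495644 281.82779931  80.21637587] [-1.49540158 -0.11107648 -0.11944693] [-90.07140184  -9.85917879   0.5885589 ] 65.89999825516804
at [527.9 281.8  80.2] [-90.07  -9.86   0.59] F [-1.5 -0.1 -0.1] w 65.9 t 24.3
delta cm [-0.    1.24  0.22] twist [ 0.1 -0.   9.9] dist 13.0
112 16 502.0 552.0 243.0
120 22 501.0 535.0 242.0
128 27 499.0 532.0 241.0
136 29 499.0 550.0 240.0
144 29 498.0 539.0 239.0
152 26 496.0 528.0 238.0
160 27 495.0 523.0 238.0
168 24 494.0 524.0 237.0
```

View pics/cside13.png

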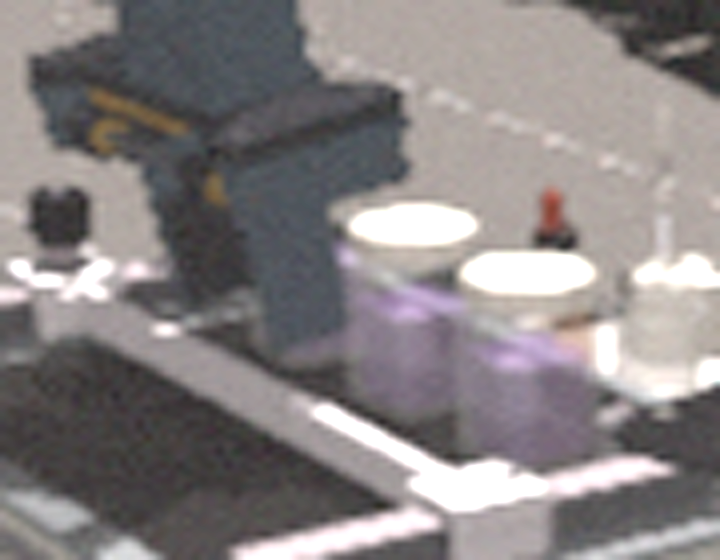

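```bash
python3 -m pendant '[{"delta_pos":[0.4,0.08,0.2],"twist":[0,0,0],"grip":72},{"delta_pos":[0.4,0.5,0.2],"twist":[0,0,0],"grip":72},{"delta_pos":[0.4,0.9,0.2],"twist":[0,0,0],"grip":72},{"delta_pos":[0.6,0.95,0.2],"twist":[0,0,0],"grip":72},{"delta_pos":[0.8,1.0,0.2],"twist":[0,0,0],"grip":72}]';python3 -m pendant '[{"delta_pos":[0.1,0.02,0],"twist":[0,0,0],"grip":72},{"delta_pos":[0.2,0.04,0],"twist":[0,0,0],"grip":72},{"delta_pos":[0.3,0.05,0],"twist":[0,0,0],"grip":72},{"delta_pos":[0.3,0.05,0],"twist":[0,0,0],"grip":72},{"delta_pos":[0.3,0.05,0],"twist":[0,0,0],"grip":72}]'
```

```text
time_s: 24.8
ee_pos: [535.9, 284.0, 72.7]
ee_rot: [-90.1, -9.6, 0.5]
force: [-11.1, 0.1, 6.1]
gripper_width: 66.0
time_s: 25.3
ee_pos: [535.9, 284.0, 72.8]
ee_rot: [-90.1, -9.4, 0.5]
force: [-16.3, 0.5, 8.8]
gripper_width: 65.6
```

```bash
python3 -m pendant '[{"delta_pos":[-0.6,-0.1,0],"twist":[0,0,0],"grip":72},{"delta_pos":[-1.2,-0.2,0],"twist":[0,0,0],"grip":72},{"delta_pos":[-1.2,-2,0],"twist":[0,0,0],"grip":72},{"delta_pos":[-1.8,-4.5,-1],"twist":[0,0,0],"grip":72},{"delta_pos":[-2.4,-7.5,-3],"twist":[0,0,0],"grip":72}]';python3 -m pendant '[{"delta_pos":[0,0,-2.5],"twist":[0,0,0],"grip":72},{"delta_pos":[0,0,-5.1],"twist":[0,0,0],"grip":72},{"delta_pos":[0.6,2,-5.1],"twist":[0,0,0],"grip":72},{"delta_pos":[1.0,4.5,-5.1],"twist":[0,0,0],"grip":72},{"delta_pos":[1.2,6,-5.1],"twist":[0,0,0],"grip":72}]'; python3 plan.py 527 202.6 73 0.6
```

```text
time_s: 25.8
ee_pos: [505.3, 254.7, 143.3]
ee_rot: [-90.0, -10.0, 0.7]
force: [0.3, 0.4, 0.5]
gripper_width: 66.0
time_s: 26.3
ee_pos: [528.6, 203.0, 85.3]
ee_rot: [-90.0, -10.0, 0.6]
force: [0.2, -0.4, -0.9]
gripper_width: 65.9
at [528.6 203.   85.3] [-90.01 -10.02   0.55] F [ 0.2 -0.4 -0.9] w 65.9 t 26.3
delta cm [-0.37  1.18 -0.04] twist [ 0. -0. 10.] dist 12.0
```

```bash
python3 -m pendant '[{"delta_pos":[0.1,0.5,0],"twist":[0,0,0],"grip":72},{"delta_pos":[0.0,1.1,0],"twist":[0,0,0],"grip":72},{"delta_pos":[0.3,1.15,0],"twist":[0,0,0],"grip":72},{"delta_pos":[0.5,1.2,0],"twist":[0,0,0],"grip":72},{"delta_pos":[0.7,1.22,0],"twist":[0,0,0],"grip":72}]';python3 -m pendant '[{"delta_pos":[0,0,0],"twist":[0,0,0],"grip":72},{"delta_pos":[0,0,0],"twist":[0,0,0],"grip":72},{"delta_pos":[0,0,0],"twist":[0,0,0],"grip":72},{"delta_pos":[0,0,0],"twist":[0,0,0],"grip":72},{"delta_pos":[0,0,0],"twist":[0,0,0],"grip":72}]'
```

```text
time_s: 26.8
ee_pos: [537.2, 203.9, 76.1]
ee_rot: [-90.0, -10.0, 0.6]
force: [-3.2, 1.1, 1.6]
gripper_width: 65.5
time_s: 27.3
ee_pos: [537.1, 203.6, 75.5]
ee_rot: [-90.0, -10.0, 0.6]
force: [-2.5, 0.8, 2.3]
gripper_width: 65.7
```

```bash
python3 -m pendant '[{"delta_pos":[-0.6,-0.1,0],"twist":[0,0,0],"grip":72},{"delta_pos":[-1.2,-0.2,0],"twist":[0,0,0],"grip":72},{"delta_pos":[-1.5,-3,0],"twist":[0,0,0],"grip":72},{"delta_pos":[-3,-6,0],"twist":[0,0,3],"grip":60},{"delta_pos":[-5,-9,0],"twist":[0,0,10],"grip":54}]'; python3 plan.py 480 0 165 0.6;
```

```text
time_s: 27.8
ee_pos: [469.1, 202.7, 156.5]
ee_rot: [-90.0, 0.3, 0.7]
force: [0.9, 0.3, 0.5]
gripper_width: 52.6
at [469.1 202.7 156.5] [-90.02   0.25   0.67] F [0.9 0.3 0.5] w 52.6 t 27.8
delta cm [  0.85  -0.85 -20.28] twist [ 0.   0.1 -0.3] dist 203.0
```

```bash
python3 - <<'E'
from h import *
p,d=grab('top','top14'); c=cv2.resize(p[125:265,150:360],None,fx=3.8,fy=3.8,interpolation=cv2.INTER_CUBIC);cv2.imwrite('pics/ct14.png',np.clip(c[...,::-1].astype(float)*1.8,0,255).astype(np.uint8))
E
python3 meas.py top14; python3 plan.py 491.9 407 135 0.6
```

```text
[199.9 187.5] 266 [570.1 324.8 164. ] 1156 9.2
[231.7 186.8] 265 [571.8 242.6 164. ] 1157 9.3
[262.9 186.3] 263 [573. 162. 164.] 1158 9.2
at [472.3 204.  161.2] [-8.983e+01  8.000e-02  6.300e-01] F [4.3 0.8 2.9] w 50.3 t 27.85
delta cm [ 2.18  2.68 20.27] twist [-0.2  0.  -0.1] dist 206.0
```

View pics/ct14.png

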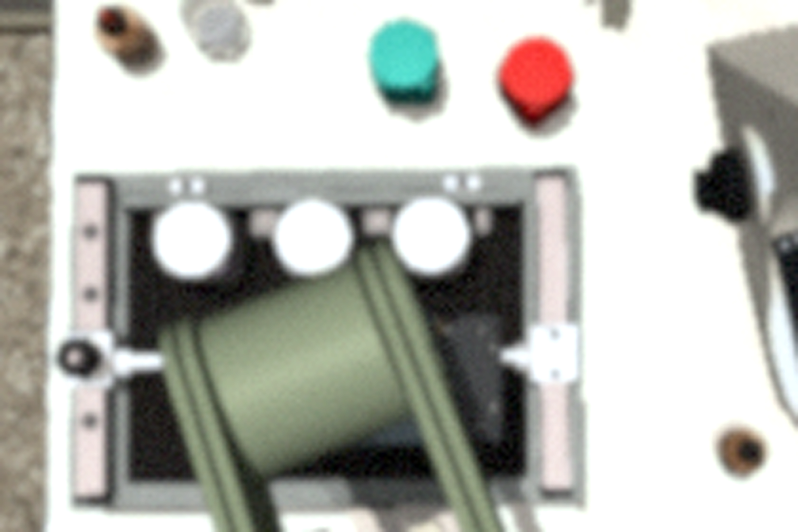

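```bash
python3 -m pendant '[{"delta_pos":[0.5,0,4.5],"twist":[0,0,0],"grip":55},{"delta_pos":[1,0,9],"twist":[0,0,0],"grip":55},{"delta_pos":[1.6,0.5,13.5],"twist":[0,0,0],"grip":55},{"delta_pos":[2.1,1.3,18],"twist":[0,0,0],"grip":55},{"delta_pos":[2.1,2,20.3],"twist":[0,0,0],"grip":55}]' 20;python3 -m pendant '[{"delta_pos":[0,0,0],"twist":[0,0,0],"grip":55},{"delta_pos":[0,0,0],"twist":[0,0,0],"grip":55},{"delta_pos":[0,0,0],"twist":[0,0,0],"grip":55},{"delta_pos":[0,0,0],"twist":[0,0,0],"grip":55},{"delta_pos":[0,0,0],"twist":[0,0,0],"grip":55}]';python3 tilt.py side15 390 420; python3 plan.py 492.2 407 90 0.6
```

```text
time_s: 28.35
ee_pos: [491.3, 409.4, 134.5]
ee_rot: [-89.9, -0.1, 0.7]
force: [-0.6, -0.5, 0.5]
gripper_width: 50.3
time_s: 28.85
ee_pos: [491.5, 405.2, 136.1]
ee_rot: [-90.0, -0.0, 0.5]
force: [-1.0, 0.4, 0.1]
gripper_width: 50.4
106
100 42 509.5 544.4 394.8
106 13 486.2 501.9 391.7
112 15 481.0 485.9 392.3
118 5 482.1 486.8 397.5
124 8 482.5 487.0 396.4
130 6 483.2 490.9 390.9
136 8 482.2 488.3 392.6
142 9 481.3 486.5 391.6
[491.51723483 405.32953012 136.03959115] [0.32263328 0.24475859 0.28103838] [-8.99739153e+01 -4.22137669e-02  5.22706646e-01] 50.07454036819362
at [491.5 405.3 136. ] [-8.997e+01 -4.000e-02  5.200e-01] F [0.3 0.2 0.3] w 50.1 t 28.9
delta cm [0.07 4.6  0.16] twist [-0.  -0.1  0. ] dist 46.0
```

View pics/cside15.png

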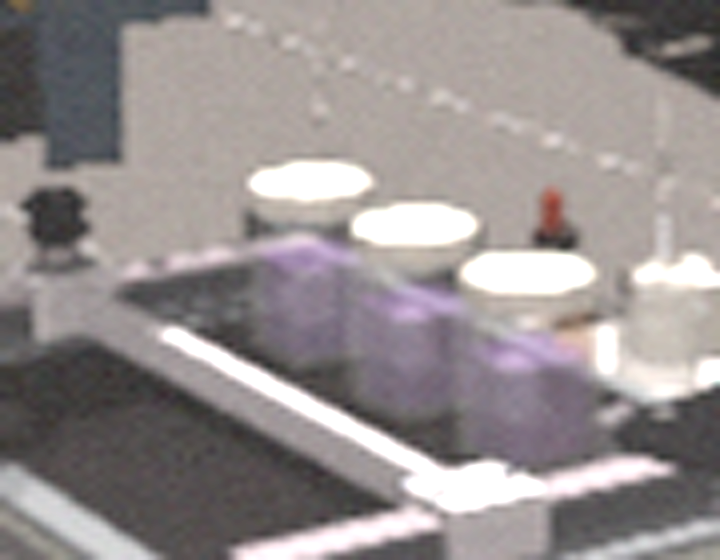

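```bash
python3 -m pendant '[{"delta_pos":[0.07,0,0.16],"twist":[0,0,0],"grip":55},{"delta_pos":[0.07,1.2,0.16],"twist":[0,0,0],"grip":55},{"delta_pos":[0.07,2.4,0.16],"twist":[0,0,0],"grip":55},{"delta_pos":[0.07,3.6,0.16],"twist":[0,0,0],"grip":55},{"delta_pos":[0.07,4.5,0.16],"twist":[0,0,0],"grip":55}]' 20;python3 -m pendant '[{"delta_pos":[0,0,0],"twist":[0,0,0],"grip":55},{"delta_pos":[0,0,0],"twist":[0,0,0],"grip":55},{"delta_pos":[0,0,0],"twist":[0,0,0],"grip":45},{"delta_pos":[0,0,0],"twist":[0,0,0],"grip":40},{"delta_pos":[0,0,0],"twist":[0,0,0],"grip":40}]';python3 - <<'E'
from h import *
p,d=grab('side','side16'); c=cv2.resize(p[120:210,180:280],None,fx=7.5,fy=6.5,interpolation=cv2.INTER_CUBIC); cv2.imwrite('pics/cside16.png',np.clip(c[...,::-1].astype(float)*1.8,0,255).astype(np.uint8))
E
python3 plan.py 492.2 407 90 0.6
```

```text
time_s: 29.4
ee_pos: [491.1, 407.2, 88.3]
ee_rot: [-90.1, 0.1, 0.6]
force: [-0.3, 0.1, -0.5]
gripper_width: 50.1
time_s: 29.9
ee_pos: [492.1, 408.0, 91.0]
ee_rot: [-90.0, -0.1, 0.6]
force: [-0.2, 0.4, -0.4]
gripper_width: 36.8
at [492.  407.9  90.9] [-8.997e+01 -4.000e-02  5.900e-01] F [-0.9 -0.2 -1.2] w 36.5 t 29.95
delta cm [ 0.02  0.09 -0.09] twist [-0. -0.  0.] dist 1.0
```

View pics/cside16.png

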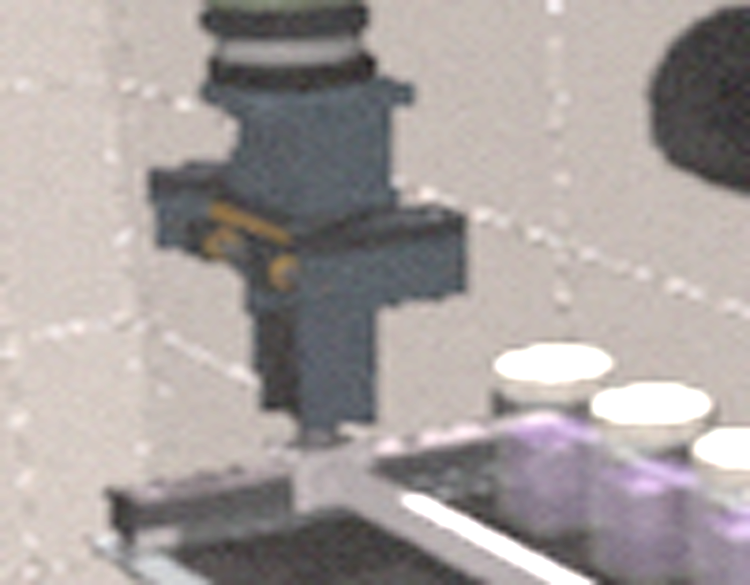

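```bash
python3 -m pendant '[{"delta_pos":[0,0,-0.05],"twist":[0,0,0],"grip":34},{"delta_pos":[0,0,-0.05],"twist":[0,0,0],"grip":28},{"delta_pos":[0,0,-0.05],"twist":[0,0,0],"grip":15},{"delta_pos":[0,0,-0.05],"twist":[0,0,0],"grip":15},{"delta_pos":[0,0,-0.05],"twist":[0,0,0],"grip":15}]' 40; python3 -m pendant '[{"delta_pos":[0,-0.3,0],"twist":[0,0,0],"grip":15},{"delta_pos":[0,-0.6,0],"twist":[0,0,0],"grip":15},{"delta_pos":[0,-0.9,0],"twist":[0,0,0],"grip":15},{"delta_pos":[0,-1.2,0],"twist":[0,0,0],"grip":15},{"delta_pos":[0,-1.4,0],"twist":[0,0,0],"grip":15}]'; python3 plan.py 537.2 407.6 105 0.6
```

```text
time_s: 30.45
ee_pos: [491.9, 406.5, 90.6]
ee_rot: [-90.1, 0.0, 0.6]
force: [0.1, -3.8, 2.9]
gripper_width: 25.8
time_s: 30.95
ee_pos: [491.5, 406.5, 103.9]
ee_rot: [-90.1, 0.1, 0.6]
force: [2.5, -4.7, -9.0]
gripper_width: 26.0
at [491.5 406.5 103.9] [-9.01e+01  7.00e-02  6.00e-01] F [ 2.5 -4.7 -9. ] w 26.0 t 30.95
delta cm [ 4.57 -0.11  0.06] twist [ 0.1 -0.  -0.1] dist 46.0
```

```bash
python3 -m pendant '[{"delta_pos":[0.9,-0.06,-0.05],"twist":[0,0,0],"grip":15},{"delta_pos":[1.8,-0.06,-0.1],"twist":[0,0,0],"grip":15},{"delta_pos":[2.7,-0.06,-0.1],"twist":[0,0,0],"grip":15},{"delta_pos":[3.6,-0.06,-0.1],"twist":[0,0,0],"grip":15},{"delta_pos":[4.4,-0.06,-0.1],"twist":[0,0,0],"grip":15}]'; python3 -m pendant '[{"delta_pos":[0.1,0,0],"twist":[0,0,0],"grip":15},{"delta_pos":[0.1,0,0],"twist":[0,0,0],"grip":15},{"delta_pos":[0.1,0,0],"twist":[0,0,0],"grip":15},{"delta_pos":[0.1,0,0],"twist":[0,0,0],"grip":15},{"delta_pos":[0.1,0,0],"twist":[0,0,0],"grip":15}]'; python3 plan.py 537.0 407.6 91 0.6
```

```text
time_s: 31.45
ee_pos: [536.6, 407.0, 104.7]
ee_rot: [-90.0, 0.0, 0.6]
force: [-3.6, -1.8, -9.0]
gripper_width: 25.8
time_s: 31.95
ee_pos: [537.4, 407.0, 105.5]
ee_rot: [-89.9, -0.1, 0.6]
force: [1.4, -1.5, -8.5]
gripper_width: 26.0
at [537.4 407.  105.5] [-89.95  -0.09   0.59] F [ 1.4 -1.5 -8.5] w 26.0 t 31.95
delta cm [-0.04  1.45  0.06] twist [-0.1 -0.   0.1] dist 14.0
```

```bash
python3 -m pendant '[{"delta_pos":[-0.06,0,0],"twist":[0,0,0],"grip":15},{"delta_pos":[-0.06,0.2,0],"twist":[0,0,0],"grip":15},{"delta_pos":[-0.06,0.4,0],"twist":[0,0,0],"grip":15},{"delta_pos":[-0.06,0.6,0],"twist":[0,0,0],"grip":15},{"delta_pos":[-0.06,0.8,0],"twist":[0,0,0],"grip":15}]'; python3 plan.py 537.0 407.6 91 0.6
```

```text
time_s: 32.45
ee_pos: [536.4, 407.0, 97.3]
ee_rot: [-90.0, -0.0, 0.6]
force: [2.3, -1.0, -6.0]
gripper_width: 25.9
at [536.4 407.   97.3] [-8.996e+01 -3.000e-02  5.900e-01] F [ 2.3 -1.  -6. ] w 25.9 t 32.45
delta cm [0.06 0.63 0.06] twist [-0. -0.  0.] dist 6.0
```

```bash
python3 -m pendant '[{"delta_pos":[0.03,0.2,0],"twist":[0,0,0],"grip":15},{"delta_pos":[0.03,0.4,0],"twist":[0,0,0],"grip":15},{"delta_pos":[0.03,0.6,0],"twist":[0,0,0],"grip":15},{"delta_pos":[0.03,0.7,0],"twist":[0,0,0],"grip":15},{"delta_pos":[0.03,0.7,0],"twist":[0,0,0],"grip":15}]'; python3 -m pendant '[{"delta_pos":[0,0,0],"twist":[0,0,0],"grip":15},{"delta_pos":[0,0.1,0],"twist":[0,0,0],"grip":15},{"delta_pos":[0,0.1,0],"twist":[0,0,0],"grip":15},{"delta_pos":[0,0.1,0],"twist":[0,0,0],"grip":15},{"delta_pos":[0,0.1,0],"twist":[0,0,0],"grip":15}]'; python3 plan.py 537.0 407.6 91 0.6
```

```text
time_s: 32.95
ee_pos: [536.8, 407.0, 90.6]
ee_rot: [-90.0, -0.0, 0.6]
force: [0.3, -0.5, -1.1]
gripper_width: 25.9
time_s: 33.45
ee_pos: [537.0, 407.0, 90.5]
ee_rot: [-89.9, -0.1, 0.6]
force: [-0.7, -2.0, 5.4]
gripper_width: 25.8
at [537.  407.   90.5] [-89.93  -0.09   0.59] F [-0.7 -2.   5.4] w 25.8 t 33.45
delta cm [ 0.   -0.05  0.06] twist [-0.1 -0.   0.1] dist 1.0
```

```bash
python3 - <<'E'
from h import *
p,d=grab('side','side17'); c=cv2.resize(p[140:220,190:300],None,fx=7,fy=7,interpolation=cv2.INTER_CUBIC); cv2.imwrite('pics/cside17.png',np.clip(c[...,::-1].astype(float)*1.8,0,255).astype(np.uint8))
p,d=grab('top','top17'); c=cv2.resize(p[125:265,150:360],None,fx=3.8,fy=3.8,interpolation=cv2.INTER_CUBIC);cv2.imwrite('pics/ct17.png',np.clip(c[...,::-1].astype(float)*1.8,0,255).astype(np.uint8))
E
python3 meas.py top17
```

```text
[231.7 186.7] 286 [571.9 242.6 164. ] 1157 9.6
[262.8 186.1] 286 [573.6 162.2 164. ] 1158 9.5
[256.3 202.1] 211 [531.8 178.9 164. ] 1208 39.7
```

View pics/cside17.png

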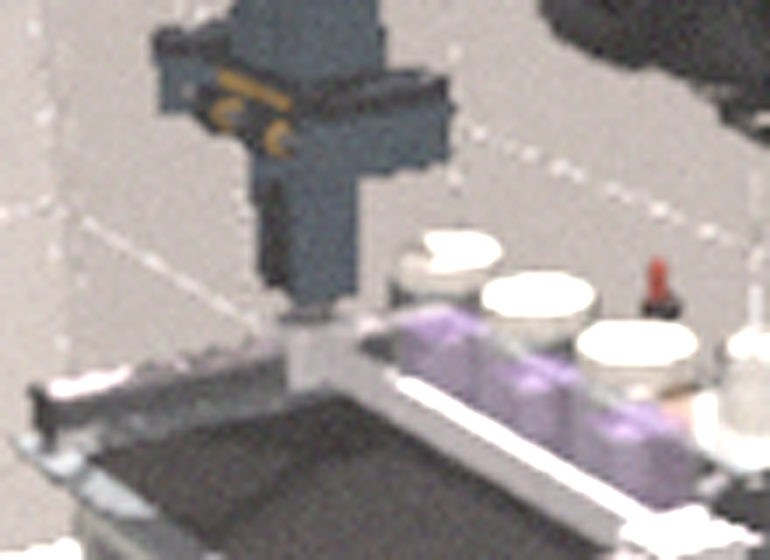

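View pics/ct17.png

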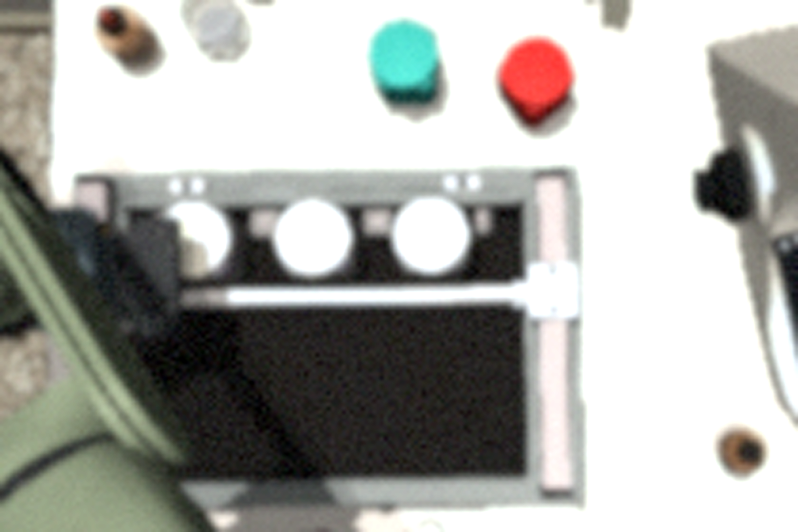

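```bash
python3 -m pendant '[{"delta_pos":[0,-0.05,-0.03],"twist":[0,0,0],"grip":15},{"delta_pos":[0,-0.05,-0.03],"twist":[0,0,0],"grip":15},{"delta_pos":[0,-0.05,-0.03],"twist":[0,0,0],"grip":15},{"delta_pos":[0,-0.05,-0.03],"twist":[0,0,0],"grip":15},{"delta_pos":[0,-0.05,-0.03],"twist":[0,0,0],"grip":15}]'; python3 - <<'E'
from h import *
p,d=grab('side','side18'); P=cloud('side',d)
for y0,y1 in ((295,350),(215,275),(134,190)):
    m=(P[...,2]>118)&(P[...,2]<146)&(P[...,0]>530)&(P[...,0]<600)&(P[...,1]>y0)&(P[...,1]<y1)
    q=P[m]; print(y0,len(q),[np.percentile(q[(q[:,2]>a)&(q[:,2]<a+9.4)][:,0],5).round(1) for a in (118,127,136)])
c=cv2.resize(p[215:345,240:360],None,fx=5,fy=4.5); cv2.imwrite('pics/bp18.png',np.clip(c[...,::-1].astype(float)*1.4,0,255).astype(np.uint8))
E
```

```text
time_s: 34.05
ee_pos: [537.0, 407.0, 90.5]
ee_rot: [-89.9, -0.1, 0.6]
force: [-0.1, -0.7, 6.3]
gripper_width: 25.9
295 99 [np.float64(544.4), np.float64(543.5), np.float64(543.8)]
215 111 [np.float64(545.2), np.float64(545.5), np.float64(545.3)]
134 162 [np.float64(547.2), np.float64(546.7), np.float64(546.7)]
```

View pics/bp18.png

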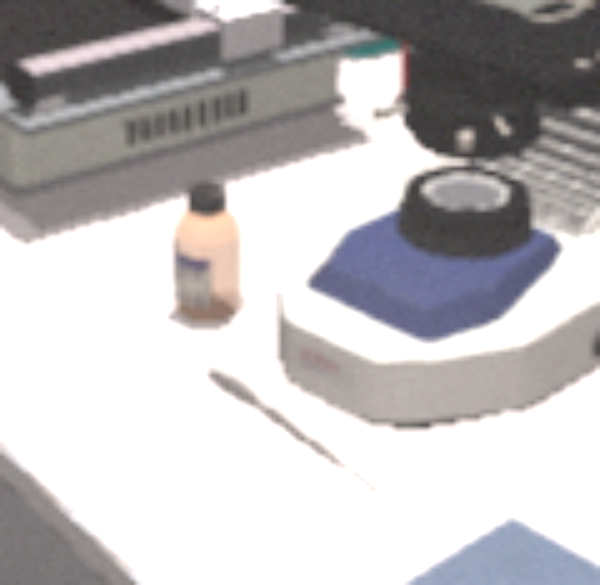

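The bottle (crop 207,255) and pipette (290,430) are where they started. The jars are vertical and in line, and the pin is seated with a light downward push. I'm handing the job in.

```bash
python3 - <<'E'
from h import *
job.job_done(); s=state(); print(s['time_s'],s['ee_pos'],s['force'],s['gripper_width'])
E
```

```text
the job is handed in; nothing more can be done
the job is handed in; nothing more can be done
```

I handed the job in at about 34 s. The three jars stand upright in their bays against the rear fence, and the clamping bar is locked one hole closer to them. The gripper still holds the knob.

**Last checks**
- **Jars:** their fronts are vertical, and their centres lie on one line at about x = 570, 572 and 573 mm. That matches the shaker's slight turn. I pushed them against the fence as two pairs with the tilted fingertips. The left jar sits about 2 mm off its bay centre sideways, within the 5 mm clearance. In the last overhead view the gripper partly hid it; the last side view still showed it upright and in line.
- **Bar and pin:** the gripper, holding the knob, moved 45 mm. The spring force was as expected with the pin part-way down. Lowered, the knob stopped at the height it started from (90.5 mm against 90.6 mm), with about 6 N of light downward push.
- **Bottle and pipette:** they were never approached, and the last side view shows nothing disturbed there.

**What went wrong or disagreed**
- **TCP height:** the real fingertips sat about 38 mm above the reported TCP height, so I corrected for this from the images.
- **Left jar:** because of that offset it was first held only by the fingertip edges and tilted about 14°. I set it upright again before releasing it.
- **Middle jar:** my first grasp closed in the air above its lid. While setting it down I briefly pressed it onto the mat with about 17 N by mistake.

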